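# Charge the grinding jar and hold the mill guard open

### The job

Lift the scoop level and pour all five grinding balls from it through the funnel into the jar, then stand the scoop flat on the bench again and let go of it. Then raise the mill's clear guard by its orange tab to 60 degrees from shut and keep holding it there (it springs shut if released) so a colleague can clamp the jar in: the program finishes while still holding the guard, nothing else propping it. Leave the timer, the petri dish and the small blue-capped bottle where they are.

Things in the scene. Friction and masses are not known exactly. Their poses are not given: they have to be found in the camera images.
- scoop: Loose steel pan, 106 x 60 mm, walls 26 mm high, 3 mm thick, about 0.12 kg. Origin on its underside; x points to the open lip at +58 mm, back at -48 mm; z up. Floor 4 mm thick, its front 40 mm a ramp rising at 15 degrees to the lip: balls stay in while it is level and roll out once it is tipped lip-down past about 20 degrees (about 35 empties it)
- scoop_grip (a point): Point in the middle of the black grip plate that stands on the pan's back wall (10 mm thick along the scoop's x, 34 mm wide along y, top 105 mm up): 85 mm above the scoop's underside, 43 mm behind its origin. Grasp from above, fingers closing along the scoop's x
- scoop_lip (a point): Middle of the open pouring lip, 57 mm ahead of the scoop's origin (100 mm ahead of the grip point), 14 mm above the underside
- ball_1: One of five loose steel-grey grinding balls, 12 mm in diameter, 13.5 g; origin at its centre; starts in the scoop's pan
- ball_2: One of five loose steel-grey grinding balls, 12 mm in diameter, 13.5 g; origin at its centre; starts in the scoop's pan
- ball_3: One of five loose steel-grey grinding balls, 12 mm in diameter, 13.5 g; origin at its centre; starts in the scoop's pan
- ball_4: One of five loose steel-grey grinding balls, 12 mm in diameter, 13.5 g; origin at its centre; starts in the scoop's pan
- ball_5: One of five loose steel-grey grinding balls, 12 mm in diameter, 13.5 g; origin at its centre; starts in the scoop's pan
- jar_stand: Fixed round stand, 84 mm across, holding a clear glass jar (48 mm outside, 42 mm inside, rim 62 mm above the bench) with a blue funnel on it; origin under its centre on the bench
- funnel_mouth (a point): Centre of the funnel's open mouth, 115 mm above the bench; mouth 100 mm across, 3 mm wall, cone of about 56 degrees down to a 33 mm throat that opens into the jar
- jar_floor (a point): Centre of the jar's inner floor, 16 mm above the bench, straight below the funnel
- mill: Fixed white ball mill, 170 x 160 mm, 75 mm high, its clear guard on top; origin under its centre; -x is its front (controls and orange tab), +x its back (hinge), z up
- guard_angle (a joint): Angle of the guard about its hinge, rad: 0 shut, grows as the tab goes up and back, stop at 1.9; 60 degrees = 1.047. Gravity and a spring push it shut from anywhere (about 1 to 2 N at the tab)
- guard: Clear guard with its orange tab, 0.2 kg; origin on the hinge line, x along the guard away from the tab (the tab lies at -x), y along the hinge line
- guard_hinge (a point): Middle of the hinge line, along the mill's y, 88 mm above the bench and 75 mm behind the mill's origin
- guard_grip (a point): Centre of the tab's round end (22 mm diameter, axis along the mill's y, 16 mm wide between flat ends), 190 mm from the hinge line, level with it when shut, 30 mm ahead of the mill's front. Pinch its flat ends from above, closing along the mill's y; it can turn between the pads as the guard swings. At 60 degrees it is 165 mm above the hinge
- timer: Small white timer, 62 x 68 x 19 mm, loose bystander near the front edge of the bench; origin under its centre
- petri_dish: Petri dish, 56 mm across, 12 mm high, loose bystander near the front edge, left of the scoop; origin under its centre
- cap_bottle: Small bottle with a blue cap, 33 mm across, 62 mm high, loose bystander between the aqua stick box and the mill; origin under its centre
Not all that is in view belongs to the job. Leave any red look-alike of the jar_stand alone.

How it is judged:
By the outcome, as a careful person would: the job done as asked, in the order asked, and still so for the second after the job is handed in, while the arm keeps its last pose, push and grip.
It also fails if it takes over 66 s, if anything falls off the work surface, if the arm or the gripper's body presses on something with over 40 N, if the wrist force passes 120 N, or if a joint passes its speed limit or range.

### The arm

A 6-joint arm with a two-finger parallel gripper is mounted at the origin on a cart in front of the work surface, level with it; the furniture and walls round the work are solid. World frame = base frame: x ahead of the robot, y to its left, z up, the work surface at z = 0. Lengths are in m, angles in degrees, forces in N, time in s.
With the tool pointing down it reaches from about 0.3 to 0.875 m from the base axis. Payload 4.2 kg.
Tool frame: the origin (TCP) lies between the finger pads; the fingertips stand 19 mm ahead of it and the grasp point (between the pads) is the TCP; z points along the fingers, y is the line along which they close (so a half turn about z gives the same grasp; the last joint's range is limited). The gripper opens to 85 mm and grips with 20 to 120 N. Pads are 22 mm wide; open, the fingers measure 114 mm over their backs; the gripper's body (76 mm by 85 mm) begins 54 mm behind the grasp point. The pads swing forward as they close: fully open they stand 13 mm farther back than shut.
Start: joints at [73.568, 18.312, 89.639, -0, 72.044, -1.146], TCP at [0.152, 0.555, 0.25] pointing down, gripper open.
Joint ranges: [-177.97, 177.97], [-48.28, 115.42], [12.27, 149.76], [-77.06, 257.06], [2.81, 150.46], [-146.56, 146.56]. Speed limits (degrees/s): [147.25, 147.25, 180, 180, 180, 180].

### API

Orientations are given as [roll, pitch, yaw] about the fixed x, y, z axes, in that order (R = Rz(yaw) Ry(pitch) Rx(roll)).
In Python, from cell import * gives the robot as it stands.
- The arm moves only by the tool step_arm, never from a script. Its argument "targets" is a list that holds one entry, the list of rows, each a list of 4 numbers: the shift along the tool's x, y, z in units of 50 mm (1.0 is 50 mm), then the turn about the tool's z in rad. A call has 1 to 8 rows; each row shifts and turns the commanded pose from where the row before left it, along the tool's axes as they then stand; what a row does not reach is not made up. A row lasts 1/10 s, in which the tool goes at most 50 mm and 8.59 degrees, less where a joint would pass 70% of its speed; a pose out of reach is approached as far as the arm can. A call is refused whole if a number of a shift passes 1 or a number of a turn 0.15, either way. A call with a gripper value outside its range is refused whole. "claw" is the finger opening in mm, from 0 to 85.4, set as the call begins (left out, the last holds). The fingers move at their own pace and stop on an object; the grip force is fixed at half the most. Time passes only in rows, so rows that do not move let the fingers close. It gives the time, the measured TCP pose, the force, the opening and the grip force at its end, in the units of the state.
- get_obs(): the state, without advancing time (a new reading comes with each control period).
- read_camera(name): name is "scene" or "side" or "wrist"; returns a dict with "color" (384x512x3 uint8, red, green, blue), "K" (3x3 intrinsics, pixels), "position" and "orientation" of the camera in the world. Camera axes: x right, y down, z forward; pixel columns grow to the right and rows downward; lengths in m; the calibration is good to about 2 mm. The wrist camera is an equidistant fisheye: a pixel r from the principal point sees the ray r / f radians off the axis. A picture is of the moment at which its call begins. There is no depth.
- finish_job(): hands the job in; it is judged then, once.
The state is a dict: "clock": time; "joint_pos": joint angles; "joint_velocities": joint speeds; "joint_torque": joint torques, N m; "tcp_pos": TCP position; "orientation": TCP orientation; "ft_force": force on the tool from outside, world axes, zero at the start; "ft_torque": the same for the moment, N m; "finger_gap": finger opening in m; "gripper_force": force on a finger pad.
Only numpy, scipy, OpenCV 4.12 (cv2) and the standard library are available. Lean on these libraries where they do the work, as an engineer would, in place of code of your own. Each camera call takes 0.05 s, during which the arm holds its last target. There are 200 camera calls.

## Working session

There is one attempt and no reset: what is moved stays moved. The work goes in short steps, Python scripts to look and compute and a tool call to move; the robot and the scene stay as the last step left them, time stands still between calls to the robot, and variables do not carry over. Pictures are saved under pics/ and viewed, at most 10 in all, crops included, and the job is handed in when it is done.

Besides the shell and the picture viewer there is one more tool, called after ">>>" as a command line: name --argument value ..., lists and objects as JSON in quotes. step_arm: Moves the arm, as the interface text tells. Its arguments: {"type":"object","properties":{"targets":{"type":"array","items":{"type":"array","items":{"type":"array","items":{"type":"number"}}}},"claw":{"type":"number"}},"required":["targets"]}

```bash
ls; mkdir -p pics; python3 - <<'E'
from cell import *
import cv2
for n in("scene","side","wrist"):
    r=read_camera(n);cv2.imwrite(f"pics/{n}0.png",r["color"][:,:,::-1]);print(n,r["K"],r["position"],r["orientation"])
print(get_obs())
E
```

```text
pics
scene [[390.0908497    0.         252.77728434]
 [  0.         390.0908497  189.64134295]
 [  0.           0.           1.        ]] [-0.20195214 -0.56613357  1.05673572] [-138.78437188    0.44591709  -61.04592066]
side [[433.71726008   0.         252.13243131]
 [  0.         433.71726008 191.06010009]
 [  0.           0.           1.        ]] [-0.23392322  0.41119644  1.64785453] [-1.47595920e+02  1.40949122e-01 -1.26776475e+02]
wrist [[297.31863964   0.         252.26210849]
 [  0.         297.31863964 189.46115627]
 [  0.           0.           1.        ]] [0.08412163 0.57342863 0.3734073 ] [1.63894721e+02 8.21131714e-02 7.47248444e+01]
{'clock': 0.15, 'joint_pos': array([ 7.35690530e+01,  1.83425772e+01,  8.96889150e+01,  1.26029131e-03,
        7.20419095e+01, -1.14745786e+00]), 'joint_velocities': array([ 0.03039953, -0.1453336 , -0.15402528, -0.05744864,  0.06660196,
       -0.01654655]), 'joint_torque': array([-7.70410788e-04, -4.15838170e+01, -2.34340829e+01, -9.20396269e-05,
        6.00858650e-03, -2.44414230e-05]), 'tcp_pos': array([0.15148741, 0.55436388, 0.24969161]), 'orientation': array([-1.79926637e+02, -2.66806657e-03,  1.64716120e+02]), 'ft_force': array([-0.81958865,  0.04827927,  0.96918084]), 'ft_torque': array([ 0.04444516, -0.00301644,  0.06356822]), 'gripper_force': 0.0, 'finger_gap': 0.08526270791787709}
```

View pics/scene0.png

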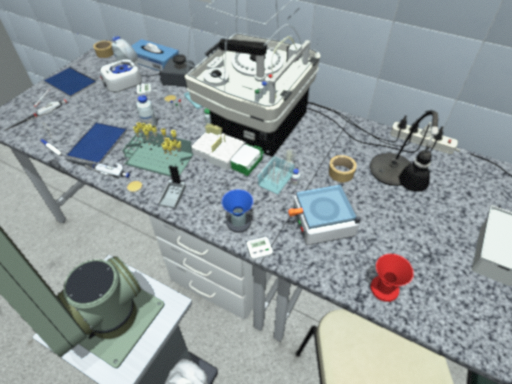

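View pics/side0.png

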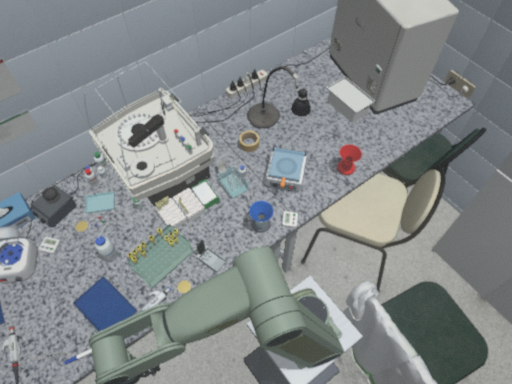

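View pics/wrist0.png

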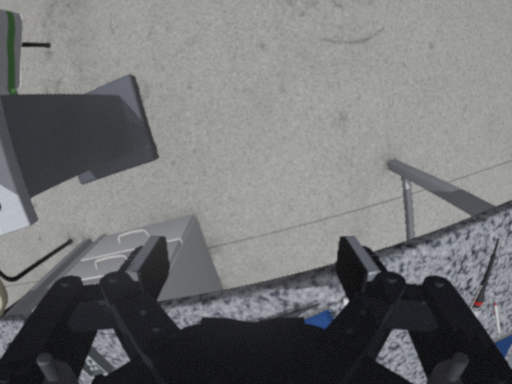

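The scene picture shows the scoop on the bench near (172,190), the funnel at (238,205), the mill at (325,212) with its orange tab at (295,211), the timer at (259,247), the petri dish at (135,186), and the red decoy at (390,275). The side picture shows the funnel at (261,212), the tab at (283,182) and the scoop at (205,255). The wrist picture shows only the floor and the bench edge.

The rows can't tilt the tool directly, so I'll measure first and then choose a way to pour.

```bash
python3 - <<'E'
import cv2
a=cv2.imread("pics/scene0.png")[150:270,110:370];b=cv2.imread("pics/side0.png")[140:310,130:330]
cv2.imwrite("pics/c1.png",cv2.resize(a,None,fx=3,fy=3,interpolation=cv2.INTER_CUBIC))
cv2.imwrite("pics/c2.png",cv2.resize(b,None,fx=3.5,fy=3.5,interpolation=cv2.INTER_CUBIC))
E
```

```text
(no output)
```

View pics/c1.png

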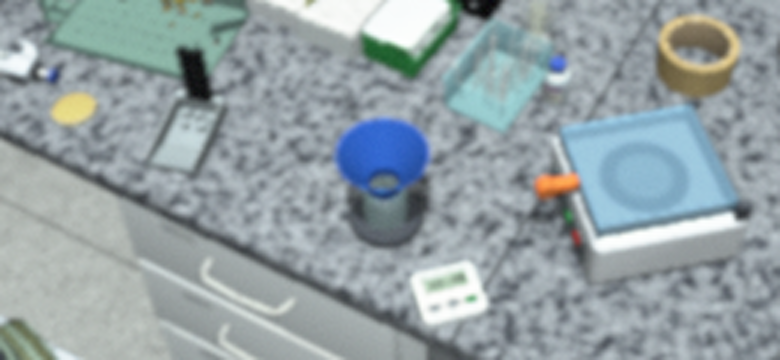

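View pics/c2.png

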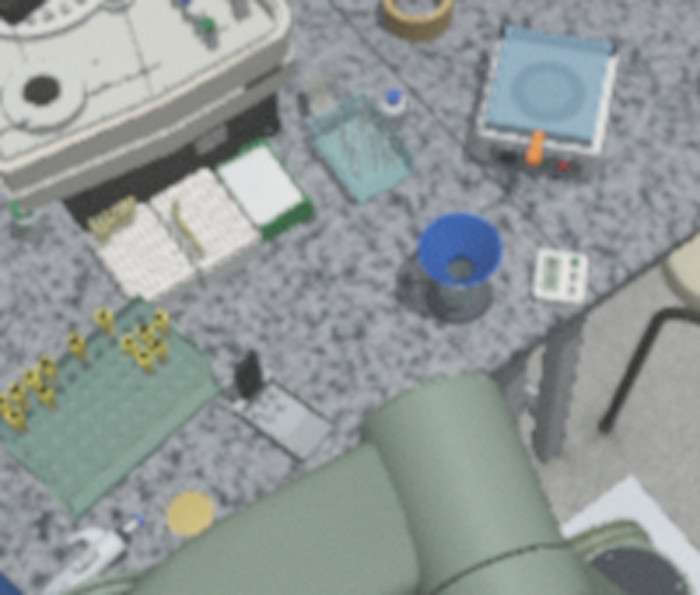

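The crops show the scoop with its lip towards the robot: lip corners at c1 (148,163) and (190,172), black grip at c1 (195,75) and c2 (249,375). The funnel mouth is at c1 (383,158), the orange tab at c1 (555,185) and c2 (535,150), and the bottle cap at c1 (558,64) and c2 (393,97).

```bash
cat >h.py <<'E'
import numpy as np,cv2
from scipy.spatial.transform import Rotation as R
from cell import *
def ray(c,uv):
    K=c["K"];d=np.array([(uv[0]-K[0,2])/K[0,0],(uv[1]-K[1,2])/K[1,1],1.])
    return np.array(c["position"]),R.from_euler('xyz',c["orientation"],degrees=True).apply(d)
def plane(c,uv,z):
    p,d=ray(c,uv);return p+d*(z-p[2])/d[2]
def tri(c1,a,c2,b):
    p,d=ray(c1,a);q,e=ray(c2,b);s=np.linalg.lstsq(np.c_[d,-e],q-p,rcond=None)[0]
    A,B=p+d*s[0],q+e*s[1];return (A+B)/2,np.linalg.norm(A-B)
def wray(c,uv):
    K=c["K"];v=np.array([uv[0]-K[0,2],uv[1]-K[1,2]]);r=np.hypot(*v);t=r/K[0,0]
    d=np.array([*(v/r*np.sin(t)),np.cos(t)])
    return np.array(c["position"]),R.from_euler('xyz',c["orientation"],degrees=True).apply(d)
def wplane(c,uv,z):
    p,d=wray(c,uv);return p+d*(z-p[2])/d[2]
def mask(c,lo,hi,roi):
    h=cv2.cvtColor(c["color"],cv2.COLOR_RGB2HSV);m=cv2.inRange(h,lo,hi);o=np.zeros_like(m);x0,y0,x1,y1=roi;o[y0:y1,x0:x1]=m[y0:y1,x0:x1];return o
E
python3 - <<'E'
from h import *
np.set_printoptions(precision=4,suppress=True)
s=read_camera("scene");d=read_camera("side")
f=lambda u,v:(110+u/3,150+v/3); g=lambda u,v:(130+u/3.5,140+v/3.5)
def cen(m):
    ys,xs=np.nonzero(m);return xs.mean(),ys.mean(),len(xs)
ms=mask(s,(5,150,120),(20,255,255),(280,200,310,225));md=mask(d,(5,150,120),(20,255,255),(270,170,300,195))
print("tab",cen(ms),cen(md),tri(s,cen(ms)[:2],d,cen(md)[:2]))
bs=mask(s,(108,150,60),(125,255,255),(215,180,260,225));bd=mask(d,(108,150,60),(125,255,255),(245,195,280,235))
for n,c,m in(("s",s,bs),("d",d,bd)):
    k=max(cv2.findContours(m,0,1)[0],key=cv2.contourArea)[:,0].astype(float)
    P=np.array([plane(c,p,.115) for p in k])
    print(n,k.min(0),k.max(0));
    # mouth circle fit: leftmost, rightmost, top extremes in the image
    K=[k[k[:,0].argmin()],k[k[:,0].argmax()],k[k[:,1].argmin()]]
    top=P[k[:,1]<(K[0][1]+K[1][1])/2]
    A=np.c_[2*top[:,:2],np.ones(len(top))];q=np.linalg.lstsq(A,(top[:,:2]**2).sum(1),rcond=None)[0];print("mouth",q[:2],np.sqrt(q[2]+q[0]**2+q[1]**2))
print("plate top",tri(s,f(188,50),d,g(248,355)),plane(s,f(188,50),.105),plane(d,g(248,355),.105))
for n,z,a,b in(("lipL",.014,(148,163),(302,458)),("lipR",.014,(190,172),(330,428))):print(n,plane(s,f(*a),z),plane(d,g(*b),z))
print("cap",plane(s,f(558,62),.062),plane(d,g(393,97),.062),"timer",plane(s,f(449,293),.019),plane(d,g(560,276),.019))
for n,a,b in(("guardFL",(597,228),(483,135)),("guardFR",(735,205),(603,150)),("guardBL",(560,128),(507,33)),("BR",(690,105),(612,42))):print(n,plane(s,f(*a),.09),plane(d,g(*b),.09))
E
```

```text
tab (np.float64(294.75), np.float64(211.390625), 64) (np.float64(282.3076923076923), np.float64(182.53846153846155), 13) (array([ 0.5187, -0.3088,  0.0888]), np.float64(0.0018169405385082792))
s [223. 190.] [251. 215.]
mouth [ 0.4516 -0.1396] 0.04509146053444753
d [250. 202.] [271. 219.]
mouth [ 0.4567 -0.1418] 0.03725689650241331
plate top (array([0.4811, 0.1309, 0.1118]), np.float64(0.003029406649712301)) [0.4842 0.1358 0.105 ] [0.4859 0.1292 0.105 ]
lipL [0.3803 0.1336 0.014 ] [0.3825 0.1343 0.014 ]
lipR [0.3928 0.0831 0.014 ] [0.3936 0.0877 0.014 ]
cap [ 0.7079 -0.2286  0.062 ] [ 0.7005 -0.2272  0.062 ] timer [ 0.3887 -0.2548  0.019 ] [ 0.3868 -0.2498  0.019 ]
guardFL [ 0.4885 -0.371   0.09  ] [ 0.5705 -0.2711  0.09  ]
guardFR [ 0.5832 -0.4838  0.09  ] [ 0.4644 -0.3755  0.09  ]
guardBL [ 0.5925 -0.282   0.09  ] [ 0.6775 -0.3938  0.09  ]
BR [ 0.6918 -0.3941  0.09  ] [ 0.5848 -0.4929  0.09  ]
```

>>> step_arm --targets '[[[0,0,-1,0],[0,0,-1,0],[0,0,-1,0],[0,0,-1,0],[0,0,-1,0],[0,0,-1,0],[0,0,-1,0],[0,0,-1,0]]]'

```text
clock: 1.05
tcp_pos: [0.1516, 0.5547, 0.6407]
orientation: [179.7, 0.0, 164.7]
ft_force: [0.8, 1.5, 1.7]
finger_gap: 0.0855
gripper_force: 0.0
```

>>> step_arm --targets '[[[0,0,-1,0],[0,0,-1,0],[0,0,-1,0],[0,0,-1,0],[0,0,-1,0],[0,0,-1,0],[0,0,-1,0],[0,0,-1,0]]]'

```text
clock: 1.85
tcp_pos: [0.1093, 0.3997, 0.7713]
orientation: [172.3, 0.0, 164.7]
ft_force: [-0.2, -0.4, 0.8]
finger_gap: 0.0853
gripper_force: 0.0
```

>>> step_arm --targets '[[[0,0,0,0],[0,0,1,0],[0,0,1,0],[0,0,1,0],[0,0,1,0]]]'

```text
clock: 2.35
tcp_pos: [0.1164, 0.4258, 0.6061]
orientation: [172.4, -0.0, 164.7]
ft_force: [-0.0, 0.2, 1.5]
finger_gap: 0.0857
gripper_force: 0.0
```

```bash
python3 -c "
from cell import *
o=get_obs();print(o['joint_pos'],o['tcp_pos'],o['orientation'])"
```

```text
[ 73.05852961   2.00123375  60.37254577   0.24203973 110.04950945
  -1.55485218] [0.11644734 0.42581976 0.60609095] [ 1.72420068e+02 -9.37381706e-03  1.64712037e+02]
```

>>> step_arm --targets '[[[0,1,0,0],[0,1,0,0],[0,1,0,0],[0,1,0,0],[0,1,0,0],[0,1,0,0]]]'

```text
clock: 2.95
tcp_pos: [0.1849, 0.6757, 0.5987]
orientation: [171.5, -0.0, 164.7]
ft_force: [0.5, 1.3, -1.2]
finger_gap: 0.0853
gripper_force: 0.0
```

>>> step_arm --targets '[[[0,1,0,0],[0,1,0,0],[0,1,0,0],[0,1,0,0]]]'

```text
clock: 3.35
tcp_pos: [0.2102, 0.7688, 0.5452]
orientation: [165.1, -0.0, 164.7]
ft_force: [-0.4, -0.2, -0.4]
finger_gap: 0.0854
gripper_force: 0.0
```

>>> step_arm --targets '[[[0,-1,0.24,0],[0,-1,0.24,0],[0,-1,0.24,0],[0,-1,0.24,0],[0,-1,0.24,0],[0,-1,0.24,0],[0,-1,0.24,0],[0,-1,0.24,0]]]'

```text
clock: 4.15
tcp_pos: [0.1278, 0.4671, 0.3805]
orientation: [165.1, -0.0, 164.7]
ft_force: [0.1, -0.0, -0.3]
finger_gap: 0.0852
gripper_force: 0.0
```

>>> step_arm --targets '[[[0,-1,0.25,0],[0,-0.8,0.22,0],[0,-0.6,0.16,0],[0,-0.6,0.16,0]]]'

```text
clock: 4.55
tcp_pos: [0.0927, 0.3388, 0.3048]
orientation: [165.1, -0.0, 164.7]
ft_force: [-0.1, -0.1, 0.1]
finger_gap: 0.0853
gripper_force: 0.0
```

```bash
python3 -c "
from cell import *
o=get_obs();print(o['joint_pos'],o['tcp_pos'],o['orientation'])"
```

```text
[ 72.26733984 -12.16325898 116.07898826   0.73341535  61.19364044
  -2.71213254] [0.09273298 0.33877927 0.30484011] [ 1.65093848e+02 -1.44876816e-02  1.64711951e+02]
```

```bash
cat > k.py <<'E'
import numpy as np
from scipy.optimize import least_squares
D=[(18.343,89.689,72.042,.5747,.2497),(2.001,60.373,110.05,.4414,.6061),(-12.163,116.079,61.194,.3512,.3048)]
def fk(p,a,b,c):
    a,b,c=np.radians([a,b,c]);a1,a2,x,y,d,h=p;s=a+b
    return np.array([a1+a2*np.sin(a)+x*np.sin(s)+y*np.cos(s)+d*np.sin(s+c),h+a2*np.cos(a)+x*np.cos(s)-y*np.sin(s)+d*np.cos(s+c)])
f=lambda p:np.concatenate([fk(p,*q[:3])-q[3:] for q in D])
if __name__=="__main__":
    for x0 in([0,.4,.4,0,.2,.3],[.05,.5,.4,.05,.25,.2]):
        s=least_squares(f,x0);print(s.x.round(4),s.cost)
    p=s.x
    for r,z in((.3,.05),(.3,.2),(.25,.2),(.2,.2),(.2,.1),(.25,.3),(.2,.4)):
        q=least_squares(lambda q:np.r_[fk(p,*q)-[r,z],(sum(q)-165)/100],[-12,116,61]).x;print(r,z,q.round(1))
E
python3 k.py
```

```text
[2.000e-04 5.912e-01 4.171e-01 2.510e-02 2.987e-01 1.402e-01] 3.905588063940916e-18
[2.000e-04 5.912e-01 4.171e-01 2.510e-02 2.987e-01 1.402e-01] 7.857985055818901e-19
0.3 0.05 [  6.7 148.3   9.9]
0.3 0.2 [-12.4 132.2  45.2]
0.25 0.2 [-18.5 135.6  47.9]
0.2 0.2 [-25.1 138.3  51.9]
0.2 0.1 [-13.5 151.5  27.1]
0.25 0.3 [-23.4 123.   65.4]
0.2 0.4 [-29.8 111.5  83.3]
```

```bash
cat >> k.py <<'E'
P=[2e-4,.5912,.4171,.0251,.2987,.1402]
LO,HI=[-48.28,12.27,2.81],[115.42,149.76,150.46]
def run(q,rows,w):
    """rows: (out,tz) in units; returns q"""
    for o,t in rows:
        s=np.radians(sum(q));zt=np.array([np.sin(s),np.cos(s)]);yt=np.array([-np.cos(s),np.sin(s)])
        g=fk(P,*q)+.05*(o*yt+t*zt)
        q=least_squares(lambda x:np.r_[fk(P,*x)-g,w*(np.radians(sum(x))-s)],np.clip(q,np.array(LO)+.01,np.array(HI)-.01),bounds=(LO,HI)).x
    return q
def ik(r,z,s,q0=(0,90,80)): return least_squares(lambda q:np.r_[fk(P,*q)-[r,z],np.radians(sum(q)-s)],q0,bounds=(LO,HI)).x
def show(q): return np.r_[fk(P,*q),180-sum(q),q].round(3)
E
python3 - <<'E'
from k import *
for w in(.1,.2,.3,.5,1):
    q=run(ik(.575,.6407,180),[(0,-1)]*8,w)
    q2=run(ik(.4414,.6061,172.42),[(1,0)]*10,w);print(w,show(q),show(q2))
w=.3
for n,rows in(("in",[(-1,0)]*8),("down",[(0,1)]*6),("indown",[(-.7,.7)]*8)):
    q=ik(.35,.3048,165.1)
    for r in rows:
        q=run(q,[r],w);print(n,show(q))
E
```

```text
0.1 [  0.393   0.95   53.31    2.34   12.27  112.08 ] [ 0.884  0.737 54.773 33.251 12.27  79.706]
0.2 [  0.403   0.891  40.47    5.557  12.27  121.704] [ 0.86   0.668 41.803 34.827 12.27  91.101]
0.3 [  0.409   0.833  26.178   9.579  12.27  131.972] [  0.835   0.612  30.378  36.676  12.27  100.676]
0.5 [  0.413   0.781  10.835  14.372  12.27  142.524] [  0.807   0.556  18.106  39.098  12.27  110.525]
1 [  0.415   0.758   2.738  17.103  12.27  147.889] [  0.79    0.524  10.476  40.824  12.27  116.43 ]
in [  0.302   0.292  14.9   -17.135 121.034  61.201]
in [  0.253   0.279  14.9   -22.268 125.451  61.916]
in [  0.205   0.266  14.9   -27.777 129.367  63.509]
in [  0.157   0.253  14.9   -33.741 132.705  66.135]
in [ 1.08000e-01  2.41000e-01  1.49000e+01 -4.02210e+01  1.35372e+02
  6.99500e+01]
in [ 6.00000e-02  2.28000e-01  1.49000e+01 -4.72320e+01  1.37263e+02
  7.50690e+01]
in [ 3.3000e-02  2.1300e-01  1.1003e+01 -4.8280e+01  1.3854e+02  7.8737e+01]
in [ 9.00000e-03  2.02000e-01  6.38200e+00 -4.82800e+01  1.39637e+02
  8.22610e+01]
down [  0.363   0.256  14.9    -8.92  120.858  53.162
[... 225 characters left out ...]
000e+01 1.29840e+01 1.34279e+02 1.78370e+01]
down [4.27000e-01 1.50000e-02 1.49000e+01 2.01960e+01 1.35905e+02 8.99900e+00]
indown [  0.325   0.262  14.9   -13.273 123.084  55.29 ]
indown [  0.3     0.219  14.9   -13.67  129.897  48.873]
indown [  0.276   0.176  14.9   -13.285 136.69   41.695]
indown [ 2.51000e-01  1.34000e-01  1.49000e+01 -1.17490e+01  1.43573e+02
  3.32750e+01]
indown [ 2.2800e-01  9.4000e-02  1.4303e+01 -8.4660e+00  1.4976e+02  2.4403e+01]
indown [ 2.2200e-01  7.8000e-02  9.8350e+00 -4.4190e+00  1.4976e+02  2.4823e+01]
indown [ 2.1500e-01  6.2000e-02  5.3770e+00 -4.3100e-01  1.4976e+02  2.5294e+01]
indown [2.0600e-01 4.8000e-02 9.3100e-01 3.4870e+00 1.4976e+02 2.5822e+01]
```

```bash
python3 - <<'E'
from k import *
for w in (.5,.7):
  q=ik(.3512,.3048,165.1)
  for r in [(-.9,.6)]*3+[(-.4,.9)]*2+[(-.6,.6)]*4:
    q=run(q,[r],w);print("a",w,show(q)[:3])
  for n,q0,rows in(("out",ik(.6,.45,180),[(1,0)]*20),("up",ik(.5,.6,180),[(0,-1)]*20),("upout",ik(.6,.5,180),[(.7,-.7)]*20)):
    q=q0
    for i,r in enumerate(rows):
      q=run(q,[r],w)
      if i%4==3:print(n,w,show(q))
E
```

```text
a 0.5 [ 0.315  0.264 14.9  ]
a 0.5 [ 0.28   0.224 14.9  ]
a 0.5 [ 0.244  0.183 14.9  ]
a 0.5 [ 0.236  0.134 14.9  ]
a 0.5 [ 0.233  0.092 14.505]
a 0.5 [ 0.231  0.085 12.71 ]
a 0.5 [ 0.23   0.077 10.913]
a 0.5 [0.228 0.07  9.113]
a 0.5 [0.227 0.062 7.311]
out 0.5 [  0.797   0.447   0.227  46.196  12.27  121.307]
out 0.5 [  0.885   0.383   8.231  50.917  12.27  108.582]
out 0.5 [ 0.959  0.351 17.548 53.795 12.27  96.387]
out 0.5 [ 1.017  0.353 27.513 54.978 12.27  85.239]
out 0.5 [ 1.058  0.386 37.552 54.649 12.27  75.529]
up 0.5 [  0.465   0.734   2.509  20.328  12.27  144.894]
up 0.5 [  0.386   0.783   7.842  13.684  12.27  146.204]
up 0.5 [  0.306   0.82   13.05    7.275  12.27  147.405]
up 0.5 [  0.225   0.847  18.133   1.086  12.27  148.511]
up 0.5 [ 1.45000e-01  8.65000e-01  2.30900e+01 -4.89300e+00  1.22700e+01
  1.49533e+02]
upout 0.5 [  0.688   0.585   3.646  35.511  12.27  128.573]
upout 0.5 [  0.704   0.616  12.203  33.319  12.27  122.208]
upout 0.5 [  0.704   0.664  21.104  30.117  12.27  116.508]
upout 0.5 [  0.689   0.724  30.136  26.084  12.27  111.51 ]
upout 0.5 [  0.65
[... 466 characters left out ...]
7  102.532]
out 0.7 [ 0.981  0.283 15.321 57.961 12.27  94.448]
out 0.7 [ 1.019  0.273 21.158 59.197 12.27  87.376]
up 0.7 [  0.463   0.731   1.308  20.646  12.27  145.776]
up 0.7 [  0.386   0.773   3.999  14.926  12.27  148.805]
up 0.7 [  0.322   0.802   7.215   9.956  12.369 150.46 ]
up 0.7 [  0.269   0.824  11.405   5.449  12.686 150.46 ]
up 0.7 [  0.216   0.842  15.61    1.022  12.908 150.46 ]
upout 0.7 [  0.684   0.58    1.977  35.877  12.27  129.876]
upout 0.7 [  0.695   0.594   6.562  34.836  12.27  126.332]
upout 0.7 [  0.697   0.617  11.331  33.178  12.27  123.22 ]
upout 0.7 [  0.692   0.647  16.233  30.993  12.27  120.504]
upout 0.7 [  0.68    0.682  21.226  28.359  12.27  118.145]
```

>>> step_arm --targets '[[[0,-0.9,0.6,0],[0,-0.9,0.6,0],[0,-0.9,0.6,0],[0,-0.4,0.9,0],[0,-0.4,0.7,0],[0,-1,0.4,0],[0,-1,0.4,0]]]'

```text
clock: 5.25
tcp_pos: [0.0495, 0.1803, 0.1105]
orientation: [167.5, -0.0, 164.7]
ft_force: [0.4, -0.2, 0.1]
finger_gap: 0.0849
gripper_force: 0.0
```

```bash
python3 - <<'E'
from k import *
for r in((-1,.4),(-1,1),(-.5,1),(0,1),(-1,0)):
  q=ik(.187,.1105,167.5,(-8,149,25));print(r,show(q))
  for i in range(4):q=run(q,[r],.6);print(show(q)[:4])
E
```

```text
(-1, 0.4) [ 1.87000e-01  1.11000e-01  1.25000e+01 -1.58590e+01  1.49653e+02
  3.37060e+01]
[  0.156   0.119  11.486 -21.206]
[  0.12    0.128  10.739 -27.927]
[  0.078   0.134  10.307 -36.036]
[ 3.0000e-02  1.3400e-01  1.0176e+01 -4.5439e+01]
(-1, 1) [ 1.87000e-01  1.11000e-01  1.25000e+01 -1.58590e+01  1.49653e+02
  3.37060e+01]
[  0.176   0.109  10.746 -16.281]
[  0.161   0.11    9.097 -17.529]
[  0.143   0.113   7.622 -19.814]
[  0.119   0.119   6.391 -23.472]
(-0.5, 1) [ 1.87000e-01  1.11000e-01  1.25000e+01 -1.58590e+01  1.49653e+02
  3.37060e+01]
[  0.197   0.099  11.004 -11.763]
[ 0.209  0.085  9.432 -7.13 ]
[ 0.222  0.068  7.809 -1.86 ]
[0.236 0.047 6.148 4.111]
(0, 1) [ 1.87000e-01  1.11000e-01  1.25000e+01 -1.58590e+01  1.49653e+02
  3.37060e+01]
[ 0.216  0.089 11.402 -7.913]
[ 0.245  0.062 10.32   0.733]
[0.272 0.028 9.351 9.965]
[ 2.9300e-01 -1.0000e-02  8.4950e+00  1.8935e+01]
(-1, 0) [ 1.87000e-01  1.11000e-01  1.25000e+01 -1.58590e+01  1.49653e+02
  3.37060e+01]
[  0.146   0.124  11.922 -23.945]
[  0.099   0.133  11.608 -33.033]
[  0.05    0.136  11.51  -42.777]
[ 1.8000e-02  1.3200e-01  1.0654e+01 -4.8280e+01]
```

>>> step_arm --targets '[[[0,-0.75,1,0],[0,-0.75,1,0],[0,-0.75,1,0],[0,-0.75,1,0],[0,-0.75,1,0],[0,-0.7,1,0],[0,-0.7,1,0]]]'

```text
clock: 5.95
tcp_pos: [0.0504, 0.1821, 0.074]
orientation: [176.8, -0.0, 164.7]
ft_force: [-1.0, 0.8, 0.1]
finger_gap: 0.0855
gripper_force: 0.0
```

>>> step_arm --targets '[[[0,-0.8,1,0],[0,-0.8,1,0]]]'

```text
clock: 6.15
tcp_pos: [0.05, 0.1796, 0.0641]
orientation: [179.6, -0.0, 164.7]
ft_force: [-0.0, 0.5, -0.3]
finger_gap: 0.0854
gripper_force: 0.0
```

```bash
cat >> h.py <<'E'
def rows(target,yaw1,n,ease=False):
    o=get_obs();p=np.array(o["tcp_pos"]);T=R.from_euler('xyz',o["orientation"],degrees=True)
    y0=T.as_matrix()[:,1];h0=np.degrees(np.arctan2(y0[1],y0[0]));dt=-np.radians((yaw1-h0+180)%360-180) if yaw1 is not None else 0
    f=np.arange(n+1)/n
    if ease:f=3*f**2-2*f**3
    out=[]
    for i in range(n):
        # shift is in tool axes before the turn of the row
        v=T.as_matrix().T@((np.array(target)-p)*(f[i+1]-f[i]))/.05
        a=dt*(f[i+1]-f[i]);out.append([*v,a]);T=T*R.from_euler('z',a)
    out=np.array(out).round(3);print(out.tolist(),abs(out).max(0));return out
E
python3 - <<'E'
from h import *
rows([.44,.11,.28],12.5,12)
E
```

```text
[[-0.657, 0.062, -0.36, 0.091], [-0.649, 0.121, -0.36, 0.091], [-0.635, 0.179, -0.36, 0.091], [-0.617, 0.236, -0.36, 0.091], [-0.593, 0.291, -0.36, 0.091], [-0.564, 0.343, -0.36, 0.091], [-0.531, 0.393, -0.36, 0.091], [-0.493, 0.439, -0.36, 0.091], [-0.451, 0.482, -0.36, 0.091], [-0.406, 0.521, -0.36, 0.091], [-0.357, 0.555, -0.36, 0.091], [-0.306, 0.585, -0.36, 0.091]] [0.657 0.585 0.36  0.091]
```

>>> step_arm --targets '[[[-0.65,0.06,-0.5,0.09],[-0.65,0.12,-0.5,0.09],[-0.64,0.18,-0.5,0.09],[-0.62,0.24,-0.4,0.09],[-0.59,0.29,-0.4,0.09],[-0.56,0.34,-0.4,0.09],[-0.53,0.39,-0.4,0.09],[-0.49,0.44,-0.4,0.09]]]'

```text
clock: 6.95
tcp_pos: [0.3107, 0.1324, 0.24]
orientation: [179.7, -0.5, 123.2]
ft_force: [0.8, 1.2, -1.2]
finger_gap: 0.0853
gripper_force: 0.0
```

>>> step_arm --targets '[[[-0.45,0.48,-0.3,0.09],[-0.41,0.52,-0.3,0.09],[-0.36,0.56,-0.2,0.09],[-0.31,0.59,0,0.1],[0,0,0,0],[0,0,0,0]]]'

```text
clock: 7.55
tcp_pos: [0.44, 0.1101, 0.2785]
orientation: [180.0, -0.6, 102.3]
ft_force: [0.2, 0.4, -1.1]
finger_gap: 0.0857
gripper_force: 0.0
```

```bash
python3 - <<'E'
from h import *
c=read_camera("wrist");cv2.imwrite("pics/w1.png",c["color"][:,:,::-1]);print(get_obs()["tcp_pos"],c["position"],c["orientation"])
E
```

```text
[0.43933261 0.11022308 0.27866465] [0.4255942  0.17799024 0.40298029] [ 1.64482325e+02 -8.10008956e-02  1.22725942e+01]
```

View pics/w1.png

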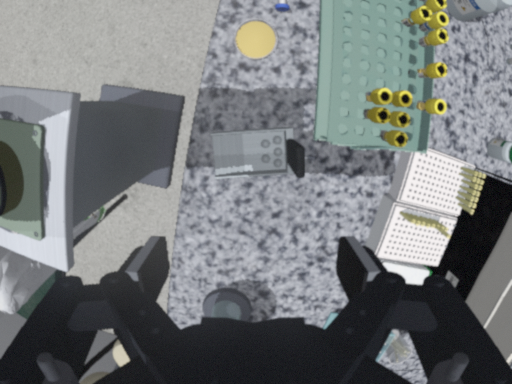

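The wrist view shows the scoop with its lip edge at (212,134)–(214,175), four or five balls near (272,150), the black plate at (296,157), and the petri dish at (257,40).

```bash
python3 - <<'E'
from h import *
np.set_printoptions(precision=4,suppress=True)
c=read_camera("wrist");g=cv2.cvtColor(c["color"],cv2.COLOR_RGB2GRAY)
m=np.zeros_like(g);m[130:185,280:310]=(g[130:185,280:310]<45)*255
k=max(cv2.findContours(m,0,1)[0],key=cv2.contourArea);r=cv2.minAreaRect(k);b=cv2.boxPoints(r);print(r,b)
for p in b:print(p,wplane(c,p,.105))
for p in((212,134),(214,175)):print("lip",wplane(c,p,.014))
for p in((290,128),(293,172)):print("back",wplane(c,p,.026))
# edge scan: profiles
print(g[134:175:5,205:222])
E
```

```text
((295.0, 155.5), (31.0, 14.0), 90.0) [[288. 140.]
 [302. 140.]
 [302. 171.]
 [288. 171.]]
[288. 140.] [0.4672 0.1556 0.105 ]
[302. 140.] [0.4812 0.1589 0.105 ]
[302. 171.] [0.4891 0.1276 0.105 ]
[288. 171.] [0.4748 0.1244 0.105 ]
lip [0.3808 0.1353 0.014 ]
lip [0.3938 0.0815 0.014 ]
back [0.4774 0.1652 0.026 ]
back [0.4947 0.1103 0.026 ]
[[126 130 128 129 124 127 135 142 143 141 141 142 142 140 142 140 139]
 [123 122 124 127 130 127 125 127 135 142 141 142 143 144 144 142 140]
 [126 125 123 121 116 116 119 122 134 142 142 143 142 142 143 143 140]
 [129 135 137 132 128 126 125 125 128 137 141 144 143 143 145 144 143]
 [108  98  86  83  91 106 116 120 123 134 141 141 142 142 145 145 142]
 [126 121 112 104 106 110 113 115 117 122 126 132 131 129 133 132 131]
 [103 103 104  95  91  88  89 103 110 116 127 131 133 131 131 132 132]
 [165 169 172 173 173 169 161 150 136 125 136 164 172 173 172 174 181]
 [170 172 173 176 178 173 163 155 150 151 156 169 172 165 147 139 136]]
```

```bash
python3 - <<'E'
from h import *
rows([.484,.134,.15],15.5,4);rows([.484,.134,.085],15.5,1)
E
```

```text
[[0.061, 0.244, 0.646, -0.014], [0.058, 0.244, 0.646, -0.014], [0.054, 0.245, 0.646, -0.014], [0.051, 0.246, 0.646, -0.014]] [0.061 0.246 0.646 0.014]
[[0.232, 0.972, 3.884, -0.056]] [0.232 0.972 3.884 0.056]
```

>>> step_arm --targets '[[[0.06,0.24,0.65,-0.014],[0.06,0.24,0.65,-0.014],[0.05,0.25,0.65,-0.014],[0.05,0.25,0.63,-0.014],[0,0,0.4,0],[0,0,0.4,0],[0,0,0.3,0],[0,0,0.2,0]]]'

```text
clock: 8.45
tcp_pos: [0.4841, 0.1346, 0.0851]
orientation: [179.8, -0.5, 105.5]
ft_force: [-0.1, 0.4, -0.3]
finger_gap: 0.0853
gripper_force: 0.0
```

>>> step_arm --targets '[[[0,0,0,0],[0,0,0,0],[0,0,0,0],[0,0,0,0],[0,0,0,0],[0,0,0,0],[0,0,0,0],[0,0,0,0]]]' --claw 0

```text
clock: 9.25
tcp_pos: [0.4853, 0.1343, 0.0866]
orientation: [179.8, -0.5, 105.5]
ft_force: [-2.3, -0.6, 6.3]
finger_gap: 0.009
gripper_force: 58.7
```

>>> step_arm --targets '[[[0,0,-0.1,0],[0,0,-0.2,0],[0,0,-0.3,0],[0,0,-0.4,0],[0,0,-0.4,0],[0,0,-0.4,0],[0,0,-0.3,0],[0,0,-0.2,0]]]'

```text
clock: 10.05
tcp_pos: [0.4858, 0.1333, 0.2027]
orientation: [179.6, -0.5, 105.5]
ft_force: [0.6, -0.4, -2.5]
finger_gap: 0.0093
gripper_force: 58.4
```

```bash
python3 - <<'E'
from h import *
o=get_obs();print(o["tcp_pos"],o["orientation"],o["ft_force"],o["ft_torque"],o["joint_pos"])
c=read_camera("wrist");cv2.imwrite("pics/w2.png",c["color"][60:260,130:390][:,:,::-1])
np.set_printoptions(suppress=True)
rows([-.104,.591,.5],-40,32,True)
E
```

```text
[0.48584436 0.13334047 0.2027355 ] [179.59521748  -0.53550793 105.47210124] [ 0.63681389 -0.44599565 -2.49192328] [ 0.0010785  -0.03139128  0.02797879] [ 13.71359725  13.88991406 103.27134256   0.61769941  62.45193196
  -2.04044723]
[[0.034, -0.025, -0.017, 0.003], [0.1, -0.075, -0.049, 0.008], [0.161, -0.122, -0.08, 0.013], [0.215, -0.167, -0.108, 0.018], [0.264, -0.212, -0.133, 0.022], [0.305, -0.257, -0.157, 0.026], [0.339, -0.301, -0.179, 0.029], [0.366, -0.345, -0.198, 0.033], [0.386, -0.387, -0.215, 0.035], [0.398, -0.429, -0.231, 0.038], [0.403, -0.469, -0.244, 0.04], [0.401, -0.506, -0.254, 0.042], [0.392, -0.54, -0.263, 0.043], [0.377, -0.57, -0.269, 0.044], [0.357, -0.595, -0.274, 0.045], [0.333, -0.616, -0.276, 0.045], [0.305, -0.63, -0.276, 0.045], [0.274, -0.638, -0.274, 0.045], [0.241, -0.64, -0.269, 0.044], [0.207, -0.634, -0.263, 0.043], [0.174, -0.621, -0.254, 0.042], [0.141, -0.601, -0.244, 0.04], [0.111, -0.574, -0.231, 0.038], [0.083, -0.54, -0.215, 0.035], [0.059, -0.499, -0.198, 0.033], [0.038, -0.452, -0.179, 0.029], [0.022, -0.398, -0.157, 0.026], [0.01, -0.338, -0.133, 0.022], [0.002, -0.273, -0.108, 0.018], [-0.002, -0.202, -0.08, 0.013], [-0.003, -0.125, -0.049, 0.008], [-0.001, -0.043, -0.017, 0.003]] [0.403 0.64  0.276 0.045]
```

View pics/w2.png

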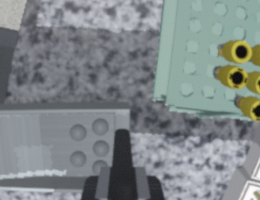

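The crop shows the lifted scoop held by its plate, with the balls at (78,132), (100,127), (78,158) and (100,153) and a fifth below at the back. I'll carry it to the tilt position.

>>> step_arm --targets '[[[0.03,-0.03,-0.02,0],[0.1,-0.08,-0.05,0.01],[0.16,-0.12,-0.08,0.015],[0.22,-0.17,-0.11,0.02],[0.26,-0.21,-0.13,0.02],[0.31,-0.26,-0.16,0.025],[0.34,-0.3,-0.18,0.03],[0.37,-0.35,-0.2,0.03]]]'

```text
clock: 10.9
tcp_pos: [0.3911, 0.2052, 0.2474]
orientation: [180.0, -0.5, 96.8]
ft_force: [0.0, 0.5, -1.6]
finger_gap: 0.0094
gripper_force: 58.4
```

>>> step_arm --targets '[[[0.39,-0.39,-0.22,0.035],[0.4,-0.43,-0.23,0.04],[0.4,-0.47,-0.24,0.04],[0.4,-0.51,-0.25,0.04],[0.39,-0.54,-0.26,0.045],[0.38,-0.57,-0.27,0.045],[0.36,-0.6,-0.27,0.045],[0.33,-0.62,-0.28,0.045]]]'

```text
clock: 11.7
tcp_pos: [0.1873, 0.3627, 0.35]
orientation: [-179.9, -0.5, 77.6]
ft_force: [-0.2, 0.6, -2.4]
finger_gap: 0.0091
gripper_force: 58.4
```

>>> step_arm --targets '[[[0.31,-0.63,-0.28,0.045],[0.27,-0.64,-0.27,0.045],[0.24,-0.64,-0.27,0.045],[0.21,-0.63,-0.26,0.045],[0.17,-0.62,-0.25,0.04],[0.14,-0.6,-0.24,0.04],[0.11,-0.57,-0.23,0.04],[0.08,-0.54,-0.22,0.035]]]'

```text
clock: 12.5
tcp_pos: [-0.0145, 0.5201, 0.4519]
orientation: [-179.9, -0.4, 58.4]
ft_force: [-0.4, 0.8, -1.6]
finger_gap: 0.0096
gripper_force: 58.4
```

>>> step_arm --targets '[[[0.06,-0.5,-0.2,0.03],[0.04,-0.45,-0.18,0.03],[0.02,-0.4,-0.16,0.025],[0.01,-0.34,-0.13,0.02],[0,-0.27,-0.11,0.02],[0,-0.2,-0.08,0.015],[0,-0.12,-0.05,0.01],[0,-0.04,-0.02,0]]]'

```text
clock: 13.3
tcp_pos: [-0.1049, 0.5915, 0.4987]
orientation: [-179.8, -0.4, 49.9]
ft_force: [-0.3, 0.5, -2.7]
finger_gap: 0.0095
gripper_force: 58.4
```

```bash
python3 - <<'E'
from h import *
from k import *
o=get_obs();print(o["tcp_pos"],o["orientation"],o["ft_force"],o["joint_pos"])
r=np.hypot(*o["tcp_pos"][:2])
for rw in((.7,-.7),(.85,-.5)):
  q=ik(r,o["tcp_pos"][2],180)
  for i in range(32):
    q=run(q,[rw],.6)
    if i%4==3:print(rw,i+1,show(q)[:3])
E
```

```text
[-0.10492784  0.59149115  0.49866947] [-179.7928584    -0.44511163   49.92452009] [-0.28034979  0.4784416  -2.65069798] [ 99.06266772  18.94921011  54.03528594  -0.2098193  106.56752916
 139.07672778]
(0.7, -0.7) 4 [0.687 0.581 2.619]
(0.7, -0.7) 8 [0.699 0.602 8.762]
(0.7, -0.7) 12 [ 0.701  0.634 15.171]
(0.7, -0.7) 16 [ 0.692  0.676 21.745]
(0.7, -0.7) 20 [ 0.672  0.725 28.41 ]
(0.7, -0.7) 24 [ 0.642  0.778 35.115]
(0.7, -0.7) 28 [ 0.6    0.833 41.825]
(0.7, -0.7) 32 [ 0.549  0.888 48.518]
(0.85, -0.5) 4 [0.72  0.549 2.467]
(0.85, -0.5) 8 [0.761 0.544 8.78 ]
(0.85, -0.5) 12 [ 0.789  0.558 15.542]
(0.85, -0.5) 16 [ 0.804  0.588 22.562]
(0.85, -0.5) 20 [ 0.808  0.632 29.695]
(0.85, -0.5) 24 [ 0.798  0.687 36.843]
(0.85, -0.5) 28 [ 0.775  0.748 43.942]
(0.85, -0.5) 32 [ 0.74   0.813 50.959]
```

>>> step_arm --targets '[[[0.06,-0.08,-0.1,0],[0.13,-0.16,-0.2,0],[0.16,-0.2,-0.25,0],[0.16,-0.2,-0.25,0],[0.16,-0.2,-0.25,0],[0.16,-0.2,-0.25,0],[0.16,-0.2,-0.25,0],[0.16,-0.2,-0.25,0]]]'

```text
clock: 14.1
tcp_pos: [-0.1208, 0.6732, 0.5724]
orientation: [-179.8, -0.4, 49.9]
ft_force: [-0.6, 2.0, -2.8]
finger_gap: 0.009
gripper_force: 61.7
```

>>> step_arm --targets '[[[0.2,-0.24,-0.3,0],[0.26,-0.31,-0.4,0],[0.32,-0.38,-0.5,0],[0.39,-0.46,-0.6,0],[0.45,-0.54,-0.7,0],[0.45,-0.54,-0.7,0],[0.45,-0.54,-0.7,0],[0.45,-0.54,-0.7,0]]]'

```text
clock: 14.9
tcp_pos: [-0.1239, 0.6895, 0.6143]
orientation: [-171.4, -7.4, 49.4]
ft_force: [0.6, -0.4, -2.9]
finger_gap: 0.0094
gripper_force: 61.8
```

>>> step_arm --targets '[[[0.45,-0.54,-0.7,0],[0.45,-0.54,-0.7,0],[0.45,-0.54,-0.7,0],[0.45,-0.54,-0.7,0],[0.45,-0.54,-0.7,0],[0.45,-0.54,-0.7,0],[0.45,-0.54,-0.7,0],[0.45,-0.54,-0.7,0]]]'

```text
clock: 15.7
tcp_pos: [-0.1218, 0.6747, 0.696]
orientation: [-160.8, -15.6, 47.3]
ft_force: [0.0, -0.5, -2.6]
finger_gap: 0.0092
gripper_force: 61.8
```

```bash
python3 - <<'E'
from h import *
o=get_obs();print(o["tcp_pos"],o["orientation"],o["joint_pos"]);M=R.from_euler('xyz',o["orientation"],degrees=True).as_matrix();z=M[:,2];print("lean",np.degrees(np.arccos(-z[2])),"az",np.degrees(np.arctan2(z[1],z[0])),M[:,1])
E
```

```text
[-0.12177568  0.67471507  0.69596647] [-160.83296914  -15.59314492   47.29190988] [ 99.20203591  27.61157721  12.32306217   0.17198173 115.54351306
 139.36933797]
lean 24.52220774246071 az 99.57590483527748 [ 0.75394447 -0.57581293 -0.31623916]
```

>>> step_arm --targets '[[[0.45,-0.54,-0.7,0],[0.45,-0.54,-0.7,0],[0.45,-0.54,-0.7,0],[0.45,-0.54,-0.7,0],[0.45,-0.54,-0.7,0],[0.45,-0.54,-0.7,0],[0.45,-0.54,-0.7,0],[0,0,0,0]]]'

```text
clock: 16.5
tcp_pos: [-0.1133, 0.6241, 0.7898]
orientation: [-150.6, -22.6, 44.0]
ft_force: [0.2, -0.3, -2.7]
finger_gap: 0.0093
gripper_force: 61.7
```

```bash
cat >> h.py <<'E'
def st():
    o=get_obs();M=R.from_euler('xyz',o["orientation"],degrees=True).as_matrix();z=M[:,2]
    print(o["clock"],o["tcp_pos"].round(4),"lean",np.degrees(np.arccos(-z[2])).round(2),"az",np.degrees(np.arctan2(z[1],z[0])).round(1),"yh",np.degrees(np.arctan2(M[1,1],M[0,1])).round(1),"lip",(-M[:,1]).round(3),"j",o["joint_pos"].round(1));return o["tcp_pos"],M
E
python3 - <<'E'
from h import *
p,M=st();lip=p+M@np.array([0,-.1,.071]);print("lip now",lip)
# turn needed so that lip is steepest down
best=max(np.radians(np.arange(-180,180)),key=lambda a:(M@R.from_euler('z',a).as_matrix())[2,1])
print("turn deg",np.degrees(best))
for a in np.linspace(0,best,6):
    N=M@R.from_euler('z',a).as_matrix();print(np.degrees(a).round(),"lip dir",-N[:,1].round(3),"lip-tcp",(N@np.array([0,-.1,.071])).round(3))
s=read_camera("side");cv2.imwrite("pics/s2.png",s["color"][:,:,::-1])
E
```

```text
16.5 [-0.1133  0.6241  0.7898] lean 36.47 az 99.8 yh -33.8 lip [-0.74   0.496  0.454] j [ 99.1  20.6  12.3   0.4 110.6 139.4]
lip now [-0.19452994  0.71527853  0.77813773]
turn deg -140.0
0.0 lip dir [-0.74   0.496  0.454] lip-tcp [-0.081  0.091 -0.012]
-28.0 lip dir [-0.966  0.137  0.221] lip-tcp [-0.104  0.055 -0.035]
-56.0 lip dir [-0.965 -0.254 -0.064] lip-tcp [-0.104  0.016 -0.064]
-84.0 lip dir [-0.738 -0.586 -0.334] lip-tcp [-0.081 -0.017 -0.091]
-112.0 lip dir [-0.339 -0.78  -0.526] lip-tcp [-0.041 -0.036 -0.11 ]
-140.0 lip dir [ 0.14  -0.792 -0.594] lip-tcp [ 0.007 -0.038 -0.117]
```

```bash
cat > k6.py <<'E'
from k import *
from scipy.spatial.transform import Rotation as R
L6=np.array([-177.97,-48.28,12.27,-77.06,2.81,-146.56]);H6=np.array([177.97,115.42,149.76,257.06,150.46,146.56])
SG=1
def fk6(q):
    q=np.array(q);a=np.radians(q);s=a[1]+a[2];a1,a2,x,y,d,h=P
    M=(R.from_euler('z',q[0],degrees=True)*R.from_euler('y',q[1]+q[2],degrees=True)*R.from_euler('z',SG*q[3],degrees=True)*R.from_euler('y',q[4],degrees=True)*R.from_euler('z',90+q[5],degrees=True)).as_matrix()
    w=np.array([a1+a2*np.sin(a[1])+x*np.sin(s)+y*np.cos(s),0,h+a2*np.cos(a[1])+x*np.cos(s)-y*np.sin(s)])
    return R.from_euler('z',q[0],degrees=True).apply(w)+d*M[:,2],M
def ik6(p,M,q0):
    def e(q):
        a,N=fk6(q);return np.r_[(a-p)*3,R.from_matrix(N.T@M).as_rotvec()]
    s=least_squares(e,np.clip(q0,L6+.1,H6-.1),bounds=(L6,H6));return s.x,np.linalg.norm(s.fun)
E
python3 - <<'E'
from h import *
import k6; from k6 import *
np.set_printoptions(suppress=True,precision=3)
p,M=st();q=get_obs()["joint_pos"]
for k6.SG in(1,-1):print(fk6(q)[0]-p,np.degrees(R.from_matrix(fk6(q)[1].T@M).as_rotvec()))
D0=[(9.8e1,20,60,30,80,20)]
s=read_camera("scene");d=read_camera("side")
print("mouth",tri(s,(237.8,202),d,(261.4,210.9)),plane(s,(237.8,202),.115),plane(d,(261.4,210.9),.115))
F=np.array([.454,-.140,.115]);lipxy=F[:2]+[-.004,.02]
pts=np.array([[x,y,z] for x in np.linspace(-48,57,12) for y in(-30,30) for z in((0 if x<18 else (x-18)*.26),)])/1e3
for k6.SG in(1,-1):
  q=get_obs()["joint_pos"]
  for via in([.1,.6,.6],[.35,.45,.5]):
    q,e=ik6(np.array(via),M,q);print("via",q.round(1),e.round(4))
  for t in np.arange(0,-141,-20):
    N=M@R.from_euler('z',t,degrees=True).as_matrix();lz=.165
    g=np.array([*lipxy,lz])-N@np.array([0,-.1,.071])
    q,e=ik6(g,N,q)
    # scoop frame: x=-tooly, z=-toolz ; grip at (-43,85)
    S=np.c_[-N[:,1],np.cross(-N[:,2],-N[:,1]),-N[:,2]];w=g+(pts-np.array([-.043,0,.085]))@S.T
    rr=np.hypot(*(w[:,:2]-F[:2]).T);print(t,g.round(3),q.round(1),e.round(4),"minz near rim",w[(rr>.042)&(rr<.06),2].min().round(3) if ((rr>.042)&(rr<.06)).any() else None,w[:,2].min().round(3))
E
```

```text
16.55 [-0.114  0.625  0.788] lean 36.34 az 99.8 yh -33.9 lip [-0.74   0.497  0.453] j [ 99.1  20.7  12.3   0.4 110.6 139.4]
[ 0.011  0.001 -0.   ] [ 0. -0. -0.]
[ 0.016  0.002 -0.   ] [ 0.536 -0.625 -0.31 ]
mouth (array([ 0.451, -0.143,  0.112]), np.float64(0.0012273374734360165)) [ 0.449 -0.144  0.115] [ 0.448 -0.141  0.115]
via [ 73.    4.1  67.1  15.9  76.  113.8] 0.0
via [35.9  5.  80.  32.8 79.  74.2] 0.0
0 [ 0.531 -0.211  0.177] [-34.5  33.2  84.7  25.1  89.3  -0.9] 0.0 minz near rim 0.099 0.095
-20 [ 0.549 -0.186  0.193] [-31.9  32.6  83.4  26.3  90.1 -18. ] 0.0 minz near rim 0.116 0.107
-40 [ 0.557 -0.158  0.212] [-29.6  31.   83.3  27.3  90.6 -35.4] 0.0 minz near rim 0.13 0.126
-60 [ 0.552 -0.131  0.233] [-27.7  28.6  84.5  28.1  90.9 -53.2] 0.0 minz near rim 0.14 0.14
-80 [ 0.535 -0.107  0.252] [-26.5  25.5  86.7  28.6  91.1 -71.9] 0.0 minz near rim 0.149 0.147
-100 [ 0.51  -0.09   0.268] [-26.1  22.2  89.8  28.7  91.2 -91.4] 0.0 minz near rim 0.158 0.151
-120 [ 0.478 -0.081  0.278] [ -26.7   18.9   93.3   28.5   91.2 -112.1] 0.0 minz near rim 0.163 0.156
-140 [ 0.443 -0.08
[... 245 characters left out ...]
nz near rim 0.099 0.095
-20 [ 0.549 -0.186  0.193] [-31.9  32.6  83.4 -26.3  90.1 -18. ] 0.0 minz near rim 0.116 0.107
-40 [ 0.557 -0.158  0.212] [-29.6  31.   83.3 -27.3  90.6 -35.4] 0.0 minz near rim 0.13 0.126
-60 [ 0.552 -0.131  0.233] [-27.7  28.6  84.5 -28.1  90.9 -53.2] 0.0 minz near rim 0.14 0.14
-80 [ 0.535 -0.107  0.252] [-26.5  25.5  86.7 -28.6  91.1 -71.9] 0.0 minz near rim 0.149 0.147
-100 [ 0.51  -0.09   0.268] [-26.1  22.2  89.8 -28.7  91.2 -91.4] 0.0 minz near rim 0.158 0.151
-120 [ 0.478 -0.081  0.278] [ -26.7   18.9   93.3  -28.5   91.2 -112.1] 0.0 minz near rim 0.163 0.156
-140 [ 0.443 -0.082  0.281] [ -28.5   16.1   96.9  -27.7   91.3 -133.9] 0.0 minz near rim 0.165 0.162
```

View pics/s2.png

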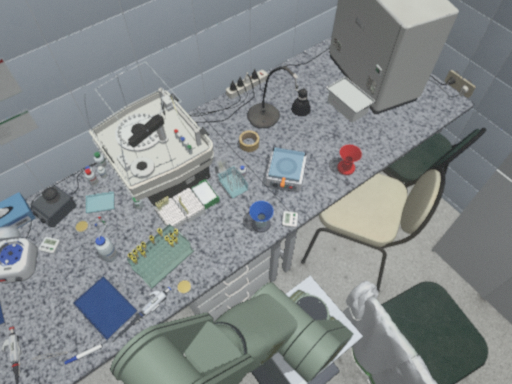

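```bash
cat >> h.py <<'E'
from scipy.interpolate import CubicSpline
def path(pts,turns,n,M=None,p=None):
    """pts: TCP waypoints after start; turns: cumulative tool-z turn (rad)"""
    o=get_obs()
    if p is None:p=np.array(o["tcp_pos"])
    if M is None:M=R.from_euler('xyz',o["orientation"],degrees=True).as_matrix()
    W=np.vstack([p,*pts]);tt=np.r_[0,turns]
    ds=np.maximum(np.linalg.norm(np.diff(W,axis=0),axis=1),abs(np.diff(tt))*.15)+1e-6
    u=np.r_[0,np.cumsum(ds)];u/=u[-1]
    c=CubicSpline(u,np.c_[W,tt],bc_type='natural') if len(u)>2 else None
    f=np.arange(n+1)/n;e=3*f**2-2*f**3
    X=c(e) if c else np.outer(1-e,np.r_[W[0],0])+np.outer(e,np.r_[W[1],tt[1]])
    out=[]
    for i in range(n):
        N=M@R.from_euler('z',X[i,3]).as_matrix();out.append([*(N.T@(X[i+1,:3]-X[i,:3])/.05),X[i+1,3]-X[i,3]])
    out=np.array(out).round(2 if True else 3)
    out[:,3]=np.diff(np.r_[0,np.cumsum(np.diff(X[:,3])).round(3)])
    for k in range(0,n,8):print(out[k:k+8].round(3).tolist())
    print("max",abs(out).max(0),"zmin",X[:,2].min());return X
E
python3 - <<'E'
from h import *
p,M=st();F=np.array([.452,-.141]);lipxy=F+[-.004,.02]
def g(t,lz):
    N=M@R.from_euler('z',t).as_matrix();return np.array([*lipxy,lz])-N@np.array([0,-.1,.071])
print(path([[.35,.42,.5],g(np.radians(-45),.17)],[0,np.radians(-45)],44)[-1])
E
```

```text
16.65 [-0.1138  0.6273  0.7862] lean 36.12 az 99.8 yh -33.9 lip [-0.741  0.499  0.45 ] j [ 99.1  20.9  12.4   0.4 110.6 139.4]
[[0.01, 0.04, 0.01, 0.001], [0.03, 0.11, 0.02, 0.001], [0.05, 0.19, 0.03, 0.003], [0.07, 0.25, 0.05, 0.003], [0.08, 0.32, 0.06, 0.004], [0.1, 0.38, 0.07, 0.005], [0.11, 0.44, 0.08, 0.006], [0.13, 0.49, 0.08, 0.006]]
[[0.14, 0.54, 0.09, 0.006], [0.15, 0.58, 0.1, 0.006], [0.16, 0.62, 0.1, 0.007], [0.16, 0.66, 0.1, 0.005], [0.16, 0.69, 0.1, 0.004], [0.15, 0.72, 0.1, 0.003], [0.14, 0.74, 0.09, 0.002], [0.12, 0.76, 0.08, -0.002]]
[[0.09, 0.77, 0.07, -0.004], [0.06, 0.79, 0.05, -0.008], [0.01, 0.79, 0.03, -0.011], [-0.04, 0.79, 0.01, -0.016], [-0.11, 0.79, -0.01, -0.021], [-0.18, 0.78, -0.04, -0.026], [-0.25, 0.76, -0.06, -0.03], [-0.31, 0.73, -0.09, -0.035]]
[[-0.38, 0.7, -0.11, -0.039], [-0.44, 0.67, -0.12, -0.042], [-0.49, 0.62, -0.14, -0.044], [-0.53, 0.57, -0.15, -0.047], [-0.57, 0.52, -0.16, -0.047], [-0.59, 0.47, -0.16, -0.048], [-0.61, 0.41, -0.17, -0.048], [-0.61, 0.36, -0.17, -0.048]]
[[-0.6, 0.3, -0.16, -0.045], [-0.59, 0.25, -0.16, -0.044], [-0.56, 0.21, -0.15, -0.042], [-0.53, 0.17, -0.14, -0.039], [-0.49, 0.13, -0.13, -0.035], [-0.44, 0.1, -0.12, -0.032], [-0.38, 0.07, -0.1, -0.028], [-0.32, 0.05, -0.09, -0.023]]
[[-0.26, 0.03, -0.07, -0.019], [-0.19, 0.02, -0.05, -0.013], [-0.12, 0.01, -0.03, -0.009], [-0.04, 0.0, -0.01, -0.002]]
max [0.61  0.79  0.17  0.048] zmin 0.22242695701267873
[ 0.5544447  -0.15201516  0.22242696 -0.78539816]
```

>>> step_arm --targets '[[[0.01,0.04,0.01,0],[0.03,0.11,0.02,0],[0.05,0.19,0.03,0],[0.07,0.25,0.05,0],[0.08,0.32,0.06,0],[0.1,0.38,0.07,0],[0.11,0.44,0.08,0],[0.13,0.49,0.08,0]]]'

```text
clock: 17.45
tcp_pos: [-0.0137, 0.6026, 0.7297]
orientation: [-150.9, -22.3, 44.1]
ft_force: [-0.1, -0.2, -2.1]
finger_gap: 0.0092
gripper_force: 61.7
```

>>> step_arm --targets '[[[0.14,0.54,0.09,0],[0.15,0.58,0.1,0],[0.16,0.62,0.1,0],[0.16,0.66,0.1,0],[0.16,0.69,0.1,0],[0.15,0.72,0.1,0],[0.14,0.74,0.09,0],[0.12,0.76,0.08,0]]]'

```text
clock: 18.25
tcp_pos: [0.2195, 0.5295, 0.6015]
orientation: [-150.9, -22.3, 44.0]
ft_force: [-0.1, 0.7, -1.6]
finger_gap: 0.009
gripper_force: 61.7
```

>>> step_arm --targets '[[[0.09,0.77,0.07,0],[0.06,0.79,0.05,0],[0.01,0.79,0.03,-0.01],[-0.04,0.79,0.01,-0.01],[-0.11,0.79,-0.01,-0.015],[-0.18,0.78,-0.04,-0.02],[-0.25,0.76,-0.06,-0.02],[-0.31,0.73,-0.09,-0.03]]]'

```text
clock: 19.05
tcp_pos: [0.4314, 0.353, 0.4511]
orientation: [-153.3, -25.1, 49.9]
ft_force: [-0.2, -0.3, -2.0]
finger_gap: 0.0086
gripper_force: 61.8
```

```bash
python3 - <<'E'
from h import *
p,M=st();F=np.array([.452,-.141]);lipxy=F+[-.004,.02]
# remaining turn to steepest lip
best=min(np.radians(np.arange(-180,180)),key=lambda a:-(M@R.from_euler('z',a).as_matrix())[2,1]);print(np.degrees(best))
def g(t,lz):
    N=M@R.from_euler('z',t).as_matrix();return np.array([*lipxy,lz])-N@np.array([0,-.1,.071])
t=best+np.radians(95);print(np.degrees(t));path([g(t,.17)],[t],20)
E
```

```text
19.05 [0.4314 0.353  0.4511] lean 36.06 az 99.7 yh -28.0 lip [-0.806  0.429  0.407] j [19.9  7.6 83.6 35.7 83.1 51.4]
-134.0
-39.00000000000001
[[-0.05, 0.06, -0.02, -0.005], [-0.16, 0.17, -0.05, -0.014], [-0.25, 0.26, -0.08, -0.022], [-0.34, 0.34, -0.1, -0.03], [-0.42, 0.4, -0.13, -0.035], [-0.5, 0.44, -0.14, -0.041], [-0.57, 0.46, -0.16, -0.045], [-0.63, 0.46, -0.17, -0.048]]
[[-0.68, 0.45, -0.18, -0.049], [-0.71, 0.43, -0.18, -0.051], [-0.73, 0.39, -0.18, -0.051], [-0.74, 0.34, -0.18, -0.05], [-0.72, 0.29, -0.17, -0.048], [-0.69, 0.24, -0.16, -0.045], [-0.63, 0.19, -0.14, -0.04], [-0.56, 0.15, -0.13, -0.036]]
[[-0.47, 0.1, -0.1, -0.029], [-0.36, 0.07, -0.08, -0.023], [-0.23, 0.04, -0.05, -0.014], [-0.08, 0.01, -0.02, -0.005]]
max [0.74  0.46  0.18  0.051] zmin 0.2224731255974066
```

>>> step_arm --targets '[[[-0.05,0.06,-0.02,-0.005],[-0.16,0.17,-0.05,-0.015],[-0.25,0.26,-0.08,-0.02],[-0.34,0.34,-0.1,-0.03],[-0.42,0.4,-0.13,-0.035],[-0.5,0.44,-0.14,-0.04],[-0.57,0.46,-0.16,-0.045],[-0.63,0.46,-0.17,-0.05]]]'

```text
clock: 19.85
tcp_pos: [0.4732, 0.1757, 0.372]
orientation: [-160.1, -30.8, 64.3]
ft_force: [0.3, -0.0, -2.5]
finger_gap: 0.0095
gripper_force: 61.8
```

>>> step_arm --targets '[[[-0.68,0.45,-0.18,-0.05],[-0.71,0.43,-0.18,-0.05],[-0.73,0.39,-0.18,-0.05],[-0.74,0.34,-0.18,-0.05],[-0.72,0.29,-0.17,-0.05],[-0.69,0.24,-0.16,-0.045],[-0.63,0.19,-0.14,-0.04],[-0.56,0.15,-0.13,-0.035]]]'

```text
clock: 20.65
tcp_pos: [0.5404, -0.0997, 0.2468]
orientation: [-173.7, -35.6, 88.9]
ft_force: [0.7, 0.4, -2.2]
finger_gap: 0.0095
gripper_force: 61.8
```

>>> step_arm --targets '[[[-0.47,0.1,-0.1,-0.03],[-0.36,0.07,-0.08,-0.02],[-0.23,0.04,-0.05,-0.015],[-0.08,0.01,-0.02,-0.005],[0,0,0,0]]]'

```text
clock: 21.15
tcp_pos: [0.5523, -0.1508, 0.224]
orientation: [-176.5, -36.0, 93.8]
ft_force: [-0.9, 0.8, -2.3]
finger_gap: 0.0093
gripper_force: 61.8
```

```bash
python3 - <<'E'
from h import *
p,M=st();F=np.array([.452,-.141]);lipxy=F+[-.004,.02]
s=read_camera("scene")["color"];d=read_camera("side")["color"];w=read_camera("wrist")["color"]
a=cv2.resize(s[130:260,180:330],(400,346));b=cv2.resize(d[150:270,200:320],(346,346));w=cv2.resize(w[20:240,100:380],(350,254))
im=np.zeros((600,750,3),np.uint8);im[:346,:400]=a;im[:346,400:746]=b;im[346:,:350]=w;cv2.imwrite("pics/m1.png",im[:,:,::-1])
best=min(np.radians(np.arange(-180,180)),key=lambda a:-(M@R.from_euler('z',a).as_matrix())[2,1]);print(np.degrees(best))
print("lip",p+M@np.array([0,-.1,.071]))
def g(t,lz):
    N=M@R.from_euler('z',t).as_matrix();return np.array([*lipxy,lz])-N@np.array([0,-.1,.071])
T=[best*f for f in(.25,.5,.75,1)];path([g(t,z) for t,z in zip(T,(.163,.155,.147,.137))],T,22)
E
```

```text
21.15 [ 0.5523 -0.1508  0.224 ] lean 36.16 az 99.7 yh 5.8 lip [-0.994 -0.102  0.05 ] j [-30.2  29.8  83.6  26.9  91.6 -40.4]
-95.0
lip [ 0.44583116 -0.11968274  0.17163982]
[[0.02, -0.0, 0.0, -0.01], [0.05, -0.0, 0.01, -0.029], [0.07, -0.0, 0.01, -0.045], [0.1, 0.0, 0.02, -0.061], [0.12, 0.0, 0.02, -0.073], [0.14, 0.0, 0.03, -0.085], [0.15, -0.0, 0.03, -0.094], [0.17, -0.01, 0.03, -0.101]]
[[0.19, -0.02, 0.03, -0.107], [0.2, -0.03, 0.03, -0.111], [0.21, -0.03, 0.03, -0.113], [0.21, -0.03, 0.03, -0.113], [0.21, -0.03, 0.03, -0.111], [0.2, -0.03, 0.03, -0.107], [0.19, -0.04, 0.03, -0.101], [0.17, -0.04, 0.03, -0.094]]
[[0.16, -0.04, 0.03, -0.085], [0.14, -0.03, 0.03, -0.074], [0.12, -0.02, 0.02, -0.06], [0.09, -0.01, 0.02, -0.045], [0.06, -0.0, 0.01, -0.029], [0.02, -0.0, 0.0, -0.01]]
max [0.21  0.04  0.03  0.113] zmin 0.22481309954178455
```

View pics/m1.png

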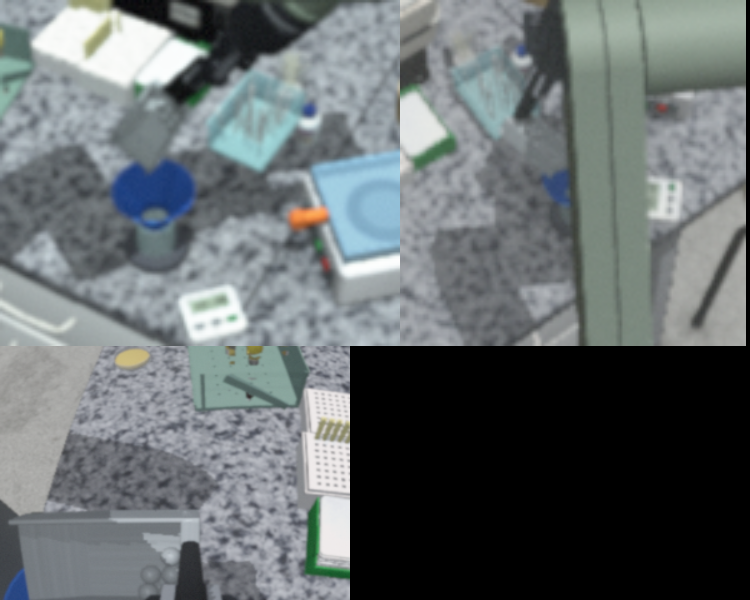

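The montage shows the balls still at the back of the pan (around (155,570)) and the lip corner at (150,165) over the blue funnel. I'll pour.

>>> step_arm --targets '[[[0.02,0,0,-0.01],[0.05,0,0.01,-0.03],[0.07,0,0.01,-0.045],[0.1,0,0.02,-0.06],[0.12,0,0.02,-0.075],[0.14,0,0.03,-0.085],[0.15,0,0.03,-0.095],[0.17,-0.01,0.03,-0.1]]]'

```text
clock: 22.1
tcp_pos: [0.5401, -0.1149, 0.2422]
orientation: [163.3, -32.6, 128.8]
ft_force: [0.0, -0.1, -2.6]
finger_gap: 0.0092
gripper_force: 61.8
```

>>> step_arm --targets '[[[0.19,-0.02,0.03,-0.105],[0.2,-0.03,0.03,-0.11],[0.21,-0.03,0.03,-0.115],[0.21,-0.03,0.03,-0.115],[0.21,-0.03,0.03,-0.11],[0.2,-0.03,0.03,-0.105],[0.19,-0.04,0.03,-0.1],[0.17,-0.04,0.03,-0.095]]]'

```text
clock: 22.9
tcp_pos: [0.4705, -0.0828, 0.2593]
orientation: [145.0, -9.8, 176.0]
ft_force: [0.5, 0.1, -1.5]
finger_gap: 0.0092
gripper_force: 61.9
```

>>> step_arm --targets '[[[0.16,-0.04,0.03,-0.085],[0.14,-0.03,0.03,-0.075],[0.12,-0.02,0.02,-0.06],[0.09,-0.01,0.02,-0.045],[0.06,0,0.01,-0.03],[0.02,0,0,-0.01],[0,0,0,0],[0,0,0,0]]]'

```text
clock: 23.7
tcp_pos: [0.4411, -0.085, 0.2546]
orientation: [143.9, 0.2, -170.0]
ft_force: [0.0, -0.2, -0.7]
finger_gap: 0.0095
gripper_force: 61.9
```

>>> step_arm --targets '[[[0,0,0,0],[0,0,0,0],[0,0,0,0],[0,0,0,0]]]'

```text
clock: 24.1
tcp_pos: [0.441, -0.0852, 0.2543]
orientation: [143.8, 0.2, -170.0]
ft_force: [0.8, 0.1, -1.7]
finger_gap: 0.0093
gripper_force: 61.9
```

```bash
python3 - <<'E'
from h import *
p,M=st();print("lip",p+M@np.array([0,-.1,.071]))
s=read_camera("scene")["color"];d=read_camera("side")["color"];w=read_camera("wrist")["color"]
a=cv2.resize(s[130:260,180:330],(400,346),interpolation=2);b=cv2.resize(d[150:270,200:320],(346,346));w=cv2.resize(w[20:384,100:420],(223,254))
im=np.zeros((600,750,3),np.uint8);im[:346,:400]=a;im[:346,400:746]=b;im[346:,:223]=w;im[346:,230:630]=cv2.resize(s[180:243,205:305],(400,254),interpolation=2);cv2.imwrite("pics/m2.png",im[:,:,::-1])
E
```

```text
24.1 [ 0.441  -0.0852  0.2543] lean 36.16 az 99.8 yh 100.1 lip [ 0.142 -0.795 -0.59 ] j [ -30.1   17.3   99.3   27.    88.6 -136.9]
lip [ 0.44809248 -0.1233628   0.13795679]
```

View pics/m2.png

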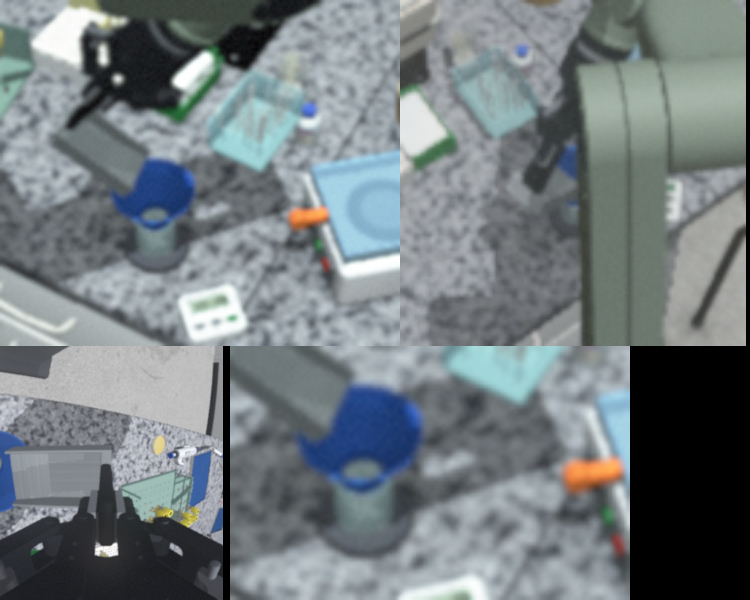

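The montage shows the pan empty over the blue funnel and no ball on the bench. That used my last picture, so from here I work from numbers. Next I remove the lean on the opposite side.

```bash
python3 - <<'E'
from h import *
from k import *
for r0,z0 in((.55,.6),(.6,.45)):
 for rw in((.7,-.7),(1,0),(.9,-.4),(1,-1)):
  q=ik(r0,z0,216,(10,60,130))
  out=[]
  for i in range(36):
    q=run(q,[rw],.6)
    if i%3==2:out.append(show(q)[:3].tolist())
  print(r0,z0,rw,out)
a=cv2.cvtColor(cv2.imread("pics/side0.png"),6);b=cv2.cvtColor(read_camera("side")["color"],7)
E
```

```text
0.55 0.6 (0.7, -0.7) [[0.61, 0.509, -31.95], [0.665, 0.467, -28.611], [0.697, 0.435, -25.57], [0.724, 0.412, -22.068], [0.746, 0.4, -18.175], [0.765, 0.397, -13.963], [0.78, 0.404, -9.497], [0.792, 0.419, -4.837], [0.799, 0.442, -0.035], [0.803, 0.472, 4.868], [0.801, 0.507, 9.836], [0.794, 0.548, 14.845]]
0.55 0.6 (1, 0) [[0.64, 0.464, -35.058], [0.721, 0.353, -33.865], [0.777, 0.242, -31.839], [0.821, 0.139, -28.956], [0.857, 0.049, -25.254], [0.887, -0.026, -20.84], [0.916, -0.084, -15.866], [0.945, -0.125, -10.498], [0.975, -0.15, -4.895], [1.004, -0.158, 0.807], [1.034, -0.151, 6.502], [1.063, -0.131, 12.115]]
0.55 0.6 (0.9, -0.4) [[0.63, 0.484, -33.253], [0.699, 0.407, -30.944], [0.747, 0.338, -28.096], [0.788, 0.279, -24.567], [0.823, 0.235, -20.449], [0.855, 0.203, -15.854], [0.884, 0.186, -10.899], [0.911, 0.182, -5.693], [0.935, 0.191, -0.329], [0.957, 0.211, 5.115], [0.974, 0.241, 10.582], [0.987, 0.28, 16.031]]
0.55 0.6 (1, -1) [[0.638, 0.49, -30.429], [0.691, 0.44, -26.447], [0.729, 0.407, -21.42], [0.76, 0.395, -15.622], [0.783, 0.401, -9.256], [0.799, 0.426, -2.501], [
[... 677 characters left out ...]
185, -2.035], [1.019, -0.182, 3.668], [1.048, -0.166, 9.304], [1.076, -0.137, 14.819]]
0.6 0.45 (0.9, -0.4) [[0.699, 0.39, -34.631], [0.746, 0.315, -31.972], [0.785, 0.252, -28.613], [0.819, 0.201, -24.638], [0.85, 0.165, -20.156], [0.878, 0.142, -15.284], [0.905, 0.133, -10.133], [0.931, 0.137, -4.802], [0.953, 0.153, 0.627], [0.973, 0.18, 6.093], [0.989, 0.216, 11.55], [1.001, 0.26, 16.966]]
0.6 0.45 (1, -1) [[0.694, 0.408, -32.587], [0.733, 0.363, -27.941], [0.765, 0.34, -22.437], [0.792, 0.337, -16.284], [0.812, 0.353, -9.671], [0.825, 0.386, -2.757], [0.83, 0.432, 4.335], [0.826, 0.49, 11.518], [0.811, 0.556, 18.73], [0.785, 0.628, 25.934], [0.747, 0.702, 33.108], [0.697, 0.776, 40.24]]
```

```bash
python3 - <<'E'
from h import *
from k import *
for rw in((.8,-1),(.6,-1),(.4,-1)):
  q=ik(.45,.68,216,(10,60,130));out=[]
  for i in range(30):
    q=run(q,[rw],.6)
    if i%3==2:out.append(show(q)[:3].tolist())
  print(rw,out)
d=read_camera("side")
for uv in((485,130),(440,170),(400,170),(440,225)):print(uv,[plane(d,uv,z)[:2].round(2).tolist() for z in(-.2,0,.3)])
p,M=st()
# approach TCP at r .45 z .68 az -80.2, Y heading down to ~15 deg
T=np.radians(80)
az=np.radians(-80.2);E=[.45*np.cos(az),.45*np.sin(az),.66]
X=path([[.44,-.05,.33],[.33,-.28,.5],E],[.2,T*.6,T],28)
import k6
q=get_obs()["joint_pos"]
for x in X[::4]:
    q,e=k6.ik6(x[:3],M@R.from_euler('z',x[3]).as_matrix(),q);print(x.round(2),q.round(0),e.round(3))
E
```

```text
(0.8, -1) [[0.547, 0.563, -30.657], [0.63, 0.522, -25.692], [0.664, 0.495, -21.821], [0.69, 0.482, -17.311], [0.709, 0.483, -12.287], [0.722, 0.496, -6.864], [0.728, 0.521, -1.143], [0.726, 0.555, 4.79], [0.717, 0.597, 10.869], [0.699, 0.646, 17.042]]
(0.6, -1) [[0.525, 0.577, -30.602], [0.594, 0.551, -25.788], [0.625, 0.539, -21.977], [0.641, 0.535, -18.301], [0.651, 0.54, -14.268], [0.656, 0.552, -9.937], [0.656, 0.572, -5.364], [0.651, 0.598, -0.595], [0.64, 0.629, 4.328], [0.624, 0.663, 9.371]]
(0.4, -1) [[0.503, 0.59, -30.51], [0.557, 0.579, -25.787], [0.589, 0.577, -21.087], [0.591, 0.586, -18.065], [0.589, 0.598, -14.826], [0.584, 0.613, -11.419], [0.575, 0.632, -7.865], [0.563, 0.654, -4.184], [0.547, 0.677, -0.392], [0.527, 0.703, 3.494]]
(485, 130) [[0.26, -1.56], [0.2, -1.34], [0.12, -1.02]]
(440, 170) [[0.23, -1.15], [0.18, -0.98], [0.1, -0.73]]
(400, 170) [[0.35, -0.98], [0.29, -0.83], [0.19, -0.6]]
(440, 225) [[0.01, -0.89], [-0.01, -0.75], [-0.05, -0.54]]
24.35 [ 0.441  -0.0852  0.2543] lean 36.16 az 99.8 yh 100.1 lip [ 0.142 -0.795 -0.59 ] j [ -30.1   17.3   99.3   27
[... 699 characters left out ...]
.033]]
[[0.13, -0.27, -0.16, 0.026], [0.09, -0.2, -0.12, 0.02], [0.05, -0.13, -0.07, 0.012], [0.02, -0.04, -0.03, 0.004]]
max [0.28  0.65  0.72  0.077] zmin 0.25429349212301766
[ 0.44 -0.09  0.25  0.  ] [ -29.   17.   99.   27.   88. -136.] 0.0
[ 0.44 -0.06  0.29  0.1 ] [ -27.   15.   97.   28.   91. -126.] 0.0
[ 0.43 -0.06  0.38  0.34] [ -27.   11.   90.   29.  101. -107.] 0.0
[ 0.38 -0.18  0.45  0.64] [-40.  12.  77.  25. 117. -97.] 0.0
[ 0.3  -0.32  0.52  0.93] [-57.  18.  60.  19. 134. -94.] 0.0
[ 0.19 -0.4   0.59  1.17] [-69.  22.  44.  13. 148. -93.] 0.0
[ 0.11 -0.43  0.64  1.33] [-77.  21.  41.   4. 150. -97.] 0.109
[ 0.08 -0.44  0.66  1.4 ] [ -80.   21.   39.    0.  150. -100.] 0.159
```

```bash
python3 - <<'E'
from h import *
import k6
p,M=st();T=np.radians(80)
az=np.radians(-80.2);E=[.5*np.cos(az),.5*np.sin(az),.5]
X=path([[.44,-.05,.33],[.33,-.3,.43],E],[.2,T*.6,T],26)
q=get_obs()["joint_pos"]
for x in X[::5]:
    q,e=k6.ik6(x[:3],M@R.from_euler('z',x[3]).as_matrix(),q);print(x.round(2),q.round(0),e.round(3))
E
```

```text
24.35 [ 0.441  -0.0852  0.2543] lean 36.16 az 99.8 yh 100.1 lip [ 0.142 -0.795 -0.59 ] j [ -30.1   17.3   99.3   27.    88.6 -136.9]
[[-0.01, 0.06, -0.03, 0.007], [-0.02, 0.18, -0.08, 0.021], [-0.02, 0.28, -0.13, 0.034], [-0.01, 0.35, -0.17, 0.044], [0.02, 0.37, -0.23, 0.055], [0.07, 0.3, -0.3, 0.063], [0.13, 0.13, -0.38, 0.071], [0.17, -0.08, -0.46, 0.076]]
[[0.19, -0.31, -0.53, 0.08], [0.17, -0.52, -0.59, 0.083], [0.14, -0.69, -0.62, 0.084], [0.1, -0.8, -0.62, 0.083], [0.07, -0.85, -0.6, 0.082], [0.07, -0.82, -0.55, 0.079], [0.1, -0.76, -0.48, 0.075], [0.13, -0.7, -0.42, 0.071]]
[[0.15, -0.65, -0.36, 0.066], [0.15, -0.61, -0.31, 0.061], [0.15, -0.56, -0.27, 0.056], [0.13, -0.52, -0.23, 0.05], [0.11, -0.46, -0.19, 0.045], [0.09, -0.4, -0.16, 0.038], [0.06, -0.33, -0.13, 0.03], [0.04, -0.24, -0.09, 0.023]]
[[0.02, -0.15, -0.06, 0.014], [0.01, -0.05, -0.02, 0.005]]
max [0.19  0.85  0.62  0.084] zmin 0.25429349212301766
[ 0.44 -0.09  0.25  0.  ] [ -29.   17.   99.   27.   88. -136.] 0.0
[ 0.44 -0.05  0.32  0.16] [ -26.   13.   95.   29.   94. -120.] 0.0
[ 0.4  -0.13  0.4   0.53] [ -35.   12.   85.   26.  108. -102.] 0.0
[ 0.3  -0.35  0.44  0.94] [-58.  20.  69.  16. 124. -99.] 0.0
[ 0.16 -0.45  0.48  1.24] [-73.  24.  57.   6. 134. -99.] 0.0
[ 0.09 -0.49  0.5   1.39] [ -80.   26.   50.    0.  139. -100.] 0.0
```

>>> step_arm --targets '[[[-0.01,0.06,-0.03,0.005],[-0.02,0.18,-0.08,0.02],[-0.02,0.28,-0.13,0.035],[-0.01,0.35,-0.17,0.045],[0.02,0.37,-0.23,0.055],[0.07,0.3,-0.3,0.065],[0.13,0.13,-0.38,0.07],[0.17,-0.08,-0.46,0.075]]]'

```text
clock: 25.15
tcp_pos: [0.4279, -0.0713, 0.377]
orientation: [145.7, -12.2, 172.6]
ft_force: [0.1, -0.7, -1.2]
finger_gap: 0.0095
gripper_force: 61.9
```

>>> step_arm --targets '[[[0.19,-0.31,-0.53,0.08],[0.17,-0.52,-0.59,0.085],[0.14,-0.69,-0.62,0.085],[0.1,-0.8,-0.62,0.085],[0.07,-0.85,-0.6,0.08],[0.07,-0.82,-0.55,0.08],[0.1,-0.76,-0.48,0.075],[0.13,-0.7,-0.42,0.07]]]'

```text
clock: 25.95
tcp_pos: [0.269, -0.3785, 0.4466]
orientation: [158.7, -29.9, 137.7]
ft_force: [0.0, -0.6, -0.7]
finger_gap: 0.0096
gripper_force: 61.9
```

>>> step_arm --targets '[[[0.15,-0.65,-0.36,0.065],[0.15,-0.61,-0.31,0.06],[0.15,-0.56,-0.27,0.055],[0.13,-0.52,-0.23,0.05],[0.11,-0.46,-0.19,0.045],[0.09,-0.4,-0.16,0.04],[0.06,-0.33,-0.13,0.03],[0.04,-0.2,-0.08,0.02]]]'

```text
clock: 26.75
tcp_pos: [0.0972, -0.4859, 0.4971]
orientation: [171.7, -35.3, 113.8]
ft_force: [-0.1, 0.1, -1.8]
finger_gap: 0.0093
gripper_force: 61.9
```

```bash
python3 - <<'E'
from h import *
p,M=st()
z=M[:,2];h=np.array([z[0],z[1],0]);h/=-np.linalg.norm(h)  # outward = opposite lean
t=h-z*(h@z);t/=np.linalg.norm(t);print("out in tool",(M.T@t).round(3), "pos az",np.degrees(np.arctan2(p[1],p[0])))
E
```

```text
26.75 [ 0.0972 -0.4859  0.4971] lean 36.14 az 99.7 yh 19.0 lip [-0.939 -0.323 -0.117] j [ -80.1   26.    51.4    0.2  138.8 -101.1]
out in tool [-0.98  -0.199  0.   ] pos az -78.68307021947629
```

>>> step_arm --targets '[[[-0.2,-0.04,-0.3,0],[-0.5,-0.1,-0.7,0],[-0.69,-0.14,-1,0],[-0.69,-0.14,-1,0],[-0.69,-0.14,-1,0],[-0.69,-0.14,-1,0],[-0.69,-0.14,-1,0],[-0.69,-0.14,-1,0]]]'

```text
clock: 27.55
tcp_pos: [0.1238, -0.6477, 0.4678]
orientation: [173.1, -29.7, 113.1]
ft_force: [0.4, 0.4, -1.9]
finger_gap: 0.0089
gripper_force: 61.8
```

>>> step_arm --targets '[[[-0.69,-0.14,-1,0],[-0.69,-0.14,-1,0],[-0.69,-0.14,-1,0],[-0.69,-0.14,-1,0],[-0.69,-0.14,-1,0],[-0.69,-0.14,-1,0],[-0.69,-0.14,-1,0],[-0.69,-0.14,-1,0]]]'

```text
clock: 28.35
tcp_pos: [0.1187, -0.6506, 0.4643]
orientation: [172.8, -29.9, 113.1]
ft_force: [-0.0, -0.2, -1.3]
finger_gap: 0.0092
gripper_force: 61.9
```

```bash
python3 -c "
from h import *
st()"
```

```text
28.35 [ 0.1187 -0.6506  0.4643] lean 30.66 az 98.9 yh 19.5 lip [-0.937 -0.332 -0.108] j [ -80.7   47.9   12.3    0.3  150.4 -101.6]
```

```bash
python3 - <<'E'
from k import *
for rw in((-.2,-1),(0,-1),(-.4,-1)):
  q=ik(.661,.4643,210.66,(47,13,150));print(rw,show(q))
  for i in range(16):
    q=run(q,[rw],.6)
    if i%3==2:print(show(q))
E
```

```text
(-0.2, -1) [  0.661   0.464 -30.66   47.786  12.672 150.202]
[  0.624   0.522 -26.702  42.19   14.053 150.46 ]
[  0.584   0.574 -22.631  36.761  15.409 150.46 ]
[  0.542   0.621 -18.488  31.59   16.438 150.46 ]
[  0.498   0.663 -14.292  26.613  17.219 150.46 ]
[  0.453   0.7   -10.057  21.784  17.813 150.46 ]
(0, -1) [  0.661   0.464 -30.66   47.786  12.672 150.202]
[  0.639   0.507 -26.969  44.239  12.27  150.46 ]
[  0.614   0.547 -23.258  40.528  12.27  150.46 ]
[  0.586   0.586 -19.547  36.817  12.27  150.46 ]
[  0.556   0.623 -15.836  33.106  12.27  150.46 ]
[  0.524   0.658 -12.125  29.395  12.27  150.46 ]
(-0.4, -1) [  0.661   0.464 -30.66   47.786  12.672 150.202]
[  0.604   0.539 -26.821  39.702  16.66  150.46 ]
[  0.546   0.6   -22.691  32.259  19.971 150.46 ]
[  0.486   0.652 -18.369  25.439  22.47  150.46 ]
[  0.427   0.694 -13.913  19.092  24.361 150.46 ]
[  0.367   0.73   -9.363  13.106  25.796 150.46 ]
```

>>> step_arm --targets '[[[0.1,0.02,-1,0],[0.1,0.02,-1,0],[0,0,-1,0],[0,0,-1,0],[0,0,-1,0],[0,0,-1,0],[0,0,-1,0],[0,0,-1,0]]]'

```text
clock: 29.15
tcp_pos: [0.1032, -0.5828, 0.5786]
orientation: [175.3, -19.7, 111.9]
ft_force: [0.1, 0.6, -0.5]
finger_gap: 0.0094
gripper_force: 61.9
```

```bash
python3 -c "
from h import *
st()"
```

```text
29.15 [ 0.1032 -0.5828  0.5786] lean 20.24 az 98.2 yh 20.3 lip [-0.935 -0.346 -0.077] j [ -81.2   37.5   12.3    0.4  150.4 -101.9]
```

>>> step_arm --targets '[[[0,0,-1,0],[0,0,-1,0],[0,0,-1,0],[0,0,-1,0],[0,0,-1,0],[0,0,-1,0],[0,0,-1,0],[0,0,-1,0]]]'

```text
clock: 29.95
tcp_pos: [0.0858, -0.5003, 0.6739]
orientation: [177.4, -10.0, 111.3]
ft_force: [-0.1, -0.5, -1.2]
finger_gap: 0.0094
gripper_force: 61.9
```

>>> step_arm --targets '[[[0,0,-1,0],[0,0,-1,0],[0,0,-1,0],[0,0,-1,0],[0,0,-1,0],[0,0,-1,0]]]'

```text
clock: 30.55
tcp_pos: [0.0716, -0.4284, 0.7351]
orientation: [178.8, -2.7, 111.0]
ft_force: [-0.0, 0.0, -0.6]
finger_gap: 0.0091
gripper_force: 61.8
```

```bash
python3 -c "
from h import *
st()"
```

```text
30.55 [ 0.0716 -0.4284  0.7351] lean 2.94 az 87.9 yh 21.0 lip [-0.934 -0.358 -0.02 ] j [ -82.4   20.2   12.3    1.   150.4 -102.5]
```

>>> step_arm --targets '[[[0,0,-1,0],[0,0,-1,0],[0,0,0,0]]]'

```text
clock: 30.85
tcp_pos: [0.0664, -0.4006, 0.7548]
orientation: [179.4, -0.1, 111.0]
ft_force: [-0.1, 0.8, -1.7]
finger_gap: 0.0092
gripper_force: 62.0
```

```bash
python3 - <<'E'
from h import *
p,M=st();T=np.radians(np.degrees(np.arctan2(M[1,1],M[0,1]))-15.5)
path([[.4,-.2,.5],[.485,.05,.27],[.485,.134,.16]],[T*.5,T*.8,T],36)
E
```

```text
30.85 [ 0.0664 -0.4006  0.7548] lean 0.62 az 29.3 yh 21.0 lip [-0.934 -0.358 -0.011] j [ -82.6   17.5   12.3    1.2  150.4 -102.6]
[[0.0, 0.04, 0.02, 0.0], [0.0, 0.11, 0.07, 0.001], [0.0, 0.18, 0.11, 0.001], [0.0, 0.25, 0.15, 0.002], [0.01, 0.31, 0.19, 0.002], [0.01, 0.37, 0.22, 0.002], [0.01, 0.42, 0.25, 0.003], [0.02, 0.46, 0.28, 0.003]]
[[0.03, 0.5, 0.31, 0.003], [0.05, 0.53, 0.34, 0.003], [0.07, 0.56, 0.36, 0.004], [0.09, 0.58, 0.38, 0.004], [0.12, 0.59, 0.4, 0.003], [0.15, 0.59, 0.42, 0.004], [0.19, 0.58, 0.43, 0.004], [0.24, 0.57, 0.45, 0.003]]
[[0.29, 0.55, 0.46, 0.003], [0.34, 0.52, 0.47, 0.004], [0.4, 0.48, 0.48, 0.002], [0.44, 0.45, 0.48, 0.003], [0.46, 0.4, 0.49, 0.003], [0.48, 0.36, 0.49, 0.003], [0.48, 0.32, 0.49, 0.002], [0.47, 0.28, 0.49, 0.003]]
[[0.45, 0.23, 0.48, 0.003], [0.43, 0.19, 0.47, 0.004], [0.39, 0.16, 0.46, 0.003], [0.35, 0.12, 0.44, 0.004], [0.31, 0.1, 0.41, 0.003], [0.27, 0.08, 0.37, 0.003], [0.24, 0.06, 0.33, 0.003], [0.2, 0.05, 0.28, 0.003]]
[[0.16, 0.04, 0.23, 0.002], [0.12, 0.03, 0.17, 0.001], [0.07, 0.02, 0.1, 0.001], [0.02, 0.01, 0.04, 0.0]]
max [0.48  0.59  0.49  0.004] zmin 0.16
```

>>> step_arm --targets '[[[0,0.06,0.03,0],[0,0.15,0.09,0.003],[0.01,0.25,0.15,0.003],[0.01,0.31,0.19,0.003],[0.01,0.37,0.22,0.003],[0.01,0.42,0.25,0.003],[0.02,0.46,0.28,0.003],[0.03,0.5,0.31,0.003]]]'

```text
clock: 31.65
tcp_pos: [0.1854, -0.3555, 0.6762]
orientation: [179.3, -0.5, 109.7]
ft_force: [0.3, -0.4, -1.7]
finger_gap: 0.0093
gripper_force: 61.8
```

>>> step_arm --targets '[[[0.05,0.53,0.34,0.003],[0.07,0.56,0.36,0.003],[0.09,0.58,0.38,0.003],[0.12,0.59,0.4,0.003],[0.15,0.59,0.42,0.003],[0.19,0.58,0.43,0.003],[0.24,0.57,0.45,0.003],[0.29,0.55,0.46,0.003]]]'

```text
clock: 32.45
tcp_pos: [0.3824, -0.2211, 0.5164]
orientation: [179.4, -0.5, 108.4]
ft_force: [0.3, 0.3, -1.7]
finger_gap: 0.0092
gripper_force: 61.8
```

>>> step_arm --targets '[[[0.34,0.52,0.47,0.003],[0.4,0.48,0.48,0.003],[0.44,0.45,0.48,0.003],[0.46,0.4,0.49,0.003],[0.48,0.36,0.49,0.003],[0.48,0.32,0.49,0.003],[0.47,0.28,0.49,0.003],[0.45,0.23,0.48,0.003]]]'

```text
clock: 33.25
tcp_pos: [0.4735, -0.0041, 0.3259]
orientation: [179.5, -0.5, 107.0]
ft_force: [0.4, 0.9, -0.8]
finger_gap: 0.0091
gripper_force: 61.9
```

>>> step_arm --targets '[[[0.43,0.19,0.47,0.003],[0.39,0.16,0.46,0.003],[0.35,0.12,0.44,0.003],[0.31,0.1,0.41,0.003],[0.27,0.08,0.37,0.003],[0.24,0.06,0.33,0.003],[0.2,0.05,0.28,0.003],[0.16,0.04,0.23,0.003]]]'

```text
clock: 34.05
tcp_pos: [0.4787, 0.1206, 0.1782]
orientation: [179.6, -0.4, 105.7]
ft_force: [0.6, 0.2, -1.0]
finger_gap: 0.0091
gripper_force: 61.9
```

```bash
python3 - <<'E'
from h import *
p,M=st()
path([[.485,.134,.11]],[0],5)
E
```

```text
34.05 [0.4787 0.1206 0.1782] lean 0.62 az 61.9 yh 15.7 lip [-0.963 -0.27  -0.008] j [ 12.5  14.4 106.6   0.6  58.6  -3.4]
[[0.02, 0.02, 0.14, 0.0], [0.05, 0.05, 0.34, 0.0], [0.06, 0.05, 0.4, 0.0], [0.05, 0.05, 0.34, 0.0], [0.02, 0.02, 0.14, 0.0]]
max [0.06 0.05 0.4  0.  ] zmin 0.11
```

>>> step_arm --targets '[[[0.02,0.02,0.14,0],[0.05,0.05,0.34,0],[0.06,0.05,0.4,0],[0.05,0.05,0.34,0],[0.02,0.02,0.14,0],[0,0,0.15,0],[0,0,0.15,0],[0,0,0.1,0]]]'

```text
clock: 34.85
tcp_pos: [0.4871, 0.1329, 0.0925]
orientation: [179.3, -0.4, 105.6]
ft_force: [-0.1, 0.1, -1.7]
finger_gap: 0.0093
gripper_force: 61.8
```

>>> step_arm --targets '[[[0,0,0.04,0],[0,0,0.02,0],[0,0,0.01,0],[0,0,0,0]]]'

```text
clock: 35.25
tcp_pos: [0.4872, 0.1331, 0.0895]
orientation: [179.3, -0.4, 105.6]
ft_force: [-0.4, 0.2, -0.8]
finger_gap: 0.0094
gripper_force: 61.8
```

>>> step_arm --targets '[[[0,0,0.02,0],[0,0,0.02,0],[0,0,0.02,0],[0,0,0,0]]]'

```text
clock: 35.65
tcp_pos: [0.4875, 0.1332, 0.0871]
orientation: [179.3, -0.4, 105.6]
ft_force: [-0.4, -0.5, 4.6]
finger_gap: 0.0095
gripper_force: 62.7
```

>>> step_arm --targets '[[[0,0,0,0],[0,0,0,0],[0,0,0,0],[0,0,0,0],[0,0,0,0],[0,0,0,0]]]' --claw 70

```text
clock: 36.25
tcp_pos: [0.487, 0.1331, 0.0862]
orientation: [179.4, -0.4, 105.6]
ft_force: [0.6, 0.6, -0.3]
finger_gap: 0.0701
gripper_force: 0.0
```

>>> step_arm --targets '[[[0,0,-0.2,0],[0,0,-0.5,0],[0,0,-0.9,0],[0,0,-0.9,0],[0,0,-0.9,0],[0,0,-0.5,0]]]'

```text
clock: 36.85
tcp_pos: [0.4863, 0.1313, 0.2862]
orientation: [179.0, -0.4, 105.7]
ft_force: [-0.1, 0.5, 0.8]
finger_gap: 0.0702
gripper_force: 0.0
```

```bash
python3 - <<'E'
from h import *
np.set_printoptions(precision=4,suppress=True)
p,M=st()
# mill geometry: scene+side guard edges, tab via orange masks
s=read_camera("scene");d=read_camera("side")
def cen(m):
    ys,xs=np.nonzero(m);return xs.mean(),ys.mean(),len(xs)
for lo in((3,120,100),(3,90,80)):
    ms=mask(s,lo,(20,255,255),(280,200,310,225));md=mask(d,lo,(20,255,255),(270,170,300,195));print(cen(ms),cen(md),tri(s,cen(ms)[:2],d,cen(md)[:2]))
    k=max(cv2.findContours(ms,0,1)[0],key=cv2.contourArea)[:,0];print(cv2.boundingRect(k),k[k[:,0]<292].tolist(),cv2.boundingRect(max(cv2.findContours(md,0,1)[0],key=cv2.contourArea)))
# lid quad by blue mask
for n,c,roi in(("s",s,(290,175,365,232)),("d",d,(260,140,312,192))):
    h=cv2.cvtColor(c["color"],cv2.COLOR_RGB2HSV);m=mask(c,(95,60,80),(108,255,255),roi)
    k=max(cv2.findContours(m,0,1)[0],key=cv2.contourArea);r=cv2.approxPolyDP(cv2.convexHull(k),4,True)[:,0]
    print(n,r.tolist(),[plane(c,x,.09)[:2].round(3).tolist() for x in r])
# change detection on the bench round the funnel
b0=cv2.imread("pics/scene0.png")[:,:,::-1];df=cv2.absdiff(b0,s["color"]).max(2);df[:,:]=(df>45)*255
n,l,st_,ce=cv2.connectedComponentsWithStats(df.astype(np.uint8));print([(st_[i].tolist()) for i in range(1,n) if st_[i][4]>3 and 150<ce[i][0]<370 and 140<ce[i][1]<290])
E
```

```text
36.85 [0.4863 0.1313 0.2862] lean 1.13 az 37.5 yh 15.6 lip [-0.963 -0.27  -0.018] j [13.5 10.1 95.7  0.5 73.2 -2.3]
(np.float64(294.8481012658228), np.float64(211.43037974683546), 79) (np.float64(282.2142857142857), np.float64(182.28571428571428), 28) (array([ 0.5196, -0.3091,  0.0886]), np.float64(0.0007616603014551609))
(289, 208, 14, 8) [[291, 209], [290, 209], [289, 210], [289, 211], [289, 212], [289, 213], [289, 214], [290, 215], [291, 215]] (280, 178, 5, 9)
(np.float64(294.88659793814435), np.float64(211.18556701030928), 97) (np.float64(282.30555555555554), np.float64(182.41666666666666), 36) (array([ 0.5191, -0.3089,  0.0894]), np.float64(0.0020750200613030654))
(288, 208, 15, 8) [[291, 208], [290, 209], [289, 209], [289, 210], [288, 211], [288, 212], [289, 213], [289, 214], [290, 215], [291, 215]] (280, 178, 5, 9)
s [[341, 185], [355, 218], [310, 227], [297, 192]] [[0.693, -0.397], [0.584, -0.483], [0.487, -0.375], [0.596, -0.282]]
d [[292, 159], [292, 173], [277, 170], [281, 158]] [[0.589, -0.422], [0.531, -0.373], [0.583, -0.331], [0.623, -0.386]]
[[162, 138, 12, 10, 52], [177, 142, 3, 3, 7], [192, 144, 10, 8, 54], [177, 155, 23, 30, 245], [172, 165, 3, 2, 4], [140, 175, 40, 45, 874]]
```

```bash
python3 - <<'E'
from h import *
s=read_camera("scene")["color"].astype(int);b=cv2.imread("pics/scene0.png")[:,:,::-1].astype(int)
print("jar diff",abs(s-b)[208:232,226:252].max(2).max(1).tolist())
p,M=st();path([[.505,-.285,.26]],[-np.radians(40.3-15.6)],16)
E
```

```text
jar diff [6, 5, 3, 5, 5, 3, 5, 8, 18, 22, 21, 24, 15, 16, 12, 7, 4, 4, 6, 5, 4, 6, 4, 5]
37.0 [0.4859 0.1312 0.2836] lean 1.02 az 40.2 yh 15.6 lip [-0.963 -0.27  -0.016] j [13.5 10.2 95.9  0.5 73.  -2.2]
[[-0.09, -0.02, 0.0, -0.005], [-0.26, -0.06, 0.01, -0.014], [-0.4, -0.1, 0.02, -0.021], [-0.51, -0.14, 0.02, -0.027], [-0.6, -0.18, 0.03, -0.033], [-0.67, -0.23, 0.03, -0.036], [-0.7, -0.27, 0.03, -0.039], [-0.72, -0.31, 0.04, -0.041]]
[[-0.7, -0.33, 0.04, -0.04], [-0.67, -0.35, 0.03, -0.039], [-0.61, -0.35, 0.03, -0.036], [-0.53, -0.33, 0.03, -0.033], [-0.44, -0.3, 0.02, -0.027], [-0.33, -0.24, 0.02, -0.022], [-0.21, -0.16, 0.01, -0.013], [-0.07, -0.06, 0.0, -0.005]]
max [0.72  0.35  0.04  0.041] zmin 0.26
```

The image difference inside the jar (rows 216–222) fits the balls having landed there, and nothing has changed on the bench round the funnel. Next, the guard.

>>> step_arm --targets '[[[-0.09,-0.02,0,-0.005],[-0.26,-0.06,0.01,-0.015],[-0.4,-0.1,0.02,-0.02],[-0.51,-0.14,0.02,-0.03],[-0.6,-0.18,0.03,-0.035],[-0.67,-0.23,0.03,-0.035],[-0.7,-0.27,0.03,-0.04],[-0.72,-0.31,0.04,-0.04]]]'

```text
clock: 37.8
tcp_pos: [0.4943, -0.0784, 0.2683]
orientation: [179.5, -0.4, 118.4]
ft_force: [1.2, -0.3, 0.0]
finger_gap: 0.0704
gripper_force: 0.0
```

>>> step_arm --targets '[[[-0.7,-0.33,0.04,-0.04],[-0.67,-0.35,0.03,-0.04],[-0.61,-0.35,0.03,-0.035],[-0.53,-0.33,0.03,-0.035],[-0.44,-0.3,0.02,-0.025],[-0.33,-0.24,0.02,-0.02],[-0.21,-0.16,0.01,-0.015],[-0.07,-0.06,0,-0.005]]]'

```text
clock: 38.6
tcp_pos: [0.5043, -0.2855, 0.2568]
orientation: [179.3, -0.3, 130.5]
ft_force: [-0.8, 0.4, -1.0]
finger_gap: 0.0702
gripper_force: 0.0
```

```bash
python3 - <<'E'
from h import *
np.set_printoptions(precision=4,suppress=True)
st();w=read_camera("wrist")
m=mask(w,(3,110,90),(20,255,255),(0,0,512,384))
for k in cv2.findContours(m,0,1)[0]:
    if cv2.contourArea(k)<40:continue
    r=cv2.minAreaRect(k);print(cv2.contourArea(k),r)
    for x in cv2.boxPoints(r):print(x,wplane(w,x,.088),wplane(w,x,.099))
    k=k[:,0];print(k.tolist())
E
```

```text
38.6 [ 0.5043 -0.2855  0.2568] lean 0.76 az 68.1 yh 40.5 lip [-0.76  -0.649 -0.012] j [-31.   18.5  88.3   0.8  73.2 -71.8]
553.0 ((245.5, 205.0), (42.0, 15.0), 90.0)
[238. 184.] [ 0.4999 -0.2986  0.088 ] [ 0.4984 -0.2962  0.099 ]
[253. 184.] [ 0.5116 -0.2887  0.088 ] [ 0.5096 -0.2867  0.099 ]
[253. 226.] [ 0.5417 -0.3239  0.088 ] [ 0.5385 -0.3205  0.099 ]
[238. 226.] [ 0.5295 -0.3343  0.088 ] [ 0.5268 -0.3305  0.099 ]
[[239, 184], [238, 185], [238, 186], [238, 187], [238, 188], [238, 189], [238, 190], [238, 191], [238, 192], [238, 193], [238, 194], [238, 195], [238, 196], [238, 197], [238, 198], [238, 199], [238, 200], [238, 201], [238, 202], [239, 203], [239, 204], [239, 205], [239, 206], [239, 207], [239, 208], [240, 209], [239, 210], [239, 211], [239, 212], [240, 213], [240, 214], [240, 215], [240, 216], [240, 217], [240, 218], [240, 219], [240, 220], [240, 221], [240, 222], [240, 223], [240, 224], [240, 225], [241, 226], [242, 226], [243, 226], [244, 226], [245, 226], [246, 226], [247, 226], [248, 226], [249, 226], [250, 226], [251, 226], [252, 225], [252, 224], [252, 223], [252, 222], [252, 221], [252, 220], [252, 219], [252, 218], [252, 217], [252, 216], [252, 215], [252, 214], [252, 213], [252, 212], [252, 211], [252, 210], [252, 209], [252, 208], [252, 207], [252, 206], [252, 205], [252, 204], [252, 203], [252, 202], [252, 201], [253, 200], [253, 199], [253, 198], [253, 197], [253, 196], [253, 195], [252, 194], [252, 193], [252, 192], [252, 191], [252, 190], [252, 189], [252, 188], [252, 187], [252, 186], [251, 185], [251, 184], [250, 184], [249, 184], [248, 184], [247, 184], [246, 184], [245, 184], [244, 184], [243, 184], [242, 184], [241, 184], [240, 184]]
```

```bash
python3 - <<'E'
from h import *
path([[.513,-.302,.088]],[0],9)
E
```

```text
[[-0.01, -0.0, 0.12, 0.0], [-0.04, -0.01, 0.31, 0.0], [-0.05, -0.02, 0.45, 0.0], [-0.06, -0.02, 0.53, 0.0], [-0.06, -0.02, 0.56, 0.0], [-0.06, -0.02, 0.53, 0.0], [-0.05, -0.02, 0.45, 0.0], [-0.04, -0.01, 0.31, 0.0]]
[[-0.01, -0.0, 0.12, 0.0]]
max [0.06 0.02 0.56 0.  ] zmin 0.088
```

>>> step_arm --targets '[[[-0.03,-0.01,0.3,0],[-0.05,-0.01,0.45,0],[-0.06,-0.02,0.5,0],[-0.06,-0.02,0.55,0],[-0.06,-0.02,0.55,0],[-0.06,-0.02,0.45,0],[-0.05,-0.02,0.4,0],[-0.02,0,0.18,0]]]'

```text
clock: 39.45
tcp_pos: [0.5136, -0.2999, 0.0875]
orientation: [179.3, -0.4, 130.6]
ft_force: [-1.1, -0.6, 0.6]
finger_gap: 0.0696
gripper_force: 0.0
```

>>> step_arm --targets '[[[0,0,0,0],[0,0,0,0],[0,0,0,0],[0,0,0,0],[0,0,0,0],[0,0,0,0],[0,0,0,0],[0,0,0,0]]]' --claw 0

```text
clock: 40.25
tcp_pos: [0.5131, -0.3035, 0.091]
orientation: [179.5, -0.0, 130.7]
ft_force: [-6.4, -6.3, 1.4]
finger_gap: 0.0145
gripper_force: 59.9
```

```bash
python3 - <<'E'
from h import *
np.set_printoptions(suppress=True)
p,M=st();o=get_obs();print(o["ft_force"],o["finger_gap"],o["gripper_force"])
h=np.radians(-49.9);d=np.array([np.cos(h),np.sin(h),0]);y=np.array([-d[1],d[0],0])
L=.190
n=24;f=np.arange(n+1)/n;th=np.radians(60)*(3*f**2-2*f**3)
X=np.outer(L*(1-np.cos(th)),d)+np.outer(L*np.sin(th),[0,0,1])
r=(np.diff(X,axis=0)@M/.05).round(2)
for k in range(0,n,8):print([[*x,0] for x in r[k:k+8].tolist()])
print("final",p+X[-1],"sum",r.sum(0)*.05)
E
```

```text
40.25 [ 0.5131 -0.3035  0.091 ] lean 0.48 az 45.6 yh 40.7 lip [-0.758 -0.652 -0.008] j [-31.9  28.1  99.1   0.6  52.7 -73. ]
[-6.35063832 -6.33559482  1.3770606 ] 0.01447966581665039 59.93448078632355
[[-0.0, 0.0, -0.02, 0], [-0.0, 0.0, -0.06, 0], [-0.0, 0.0, -0.09, 0], [-0.01, 0.0, -0.12, 0], [-0.01, 0.0, -0.15, 0], [-0.02, 0.0, -0.17, 0], [-0.04, 0.0, -0.19, 0], [-0.05, 0.0, -0.21, 0]]
[[-0.07, 0.0, -0.22, 0], [-0.08, 0.0, -0.22, 0], [-0.1, 0.0, -0.22, 0], [-0.12, 0.0, -0.22, 0], [-0.13, 0.0, -0.21, 0], [-0.14, 0.0, -0.2, 0], [-0.15, -0.0, -0.18, 0], [-0.15, -0.0, -0.17, 0]]
[[-0.15, -0.0, -0.15, 0], [-0.15, -0.0, -0.13, 0], [-0.14, -0.0, -0.11, 0], [-0.12, -0.0, -0.09, 0], [-0.1, -0.0, -0.07, 0], [-0.08, -0.0, -0.05, 0], [-0.05, -0.0, -0.03, 0], [-0.02, -0.0, -0.01, 0]]
final [ 0.57428005 -0.37612874  0.25552949] sum [-0.094   0.     -0.1645]
```

>>> step_arm --targets '[[[0,-0.02,-0.02,0],[0,-0.02,-0.06,0],[0,0,-0.09,0],[-0.01,0,-0.12,0],[-0.01,0,-0.15,0],[-0.02,0,-0.17,0],[-0.04,0,-0.19,0],[-0.05,0,-0.21,0]]]'

```text
clock: 41.05
tcp_pos: [0.5176, -0.3089, 0.1407]
orientation: [179.3, -0.0, 130.6]
ft_force: [4.0, -5.4, -6.2]
finger_gap: 0.015
gripper_force: 58.6
```

>>> step_arm --targets '[[[-0.07,0,-0.22,0],[-0.08,0,-0.22,0],[-0.1,0,-0.22,0],[-0.12,0,-0.22,0],[-0.13,0,-0.21,0],[-0.14,0,-0.2,0],[-0.15,0,-0.18,0],[-0.15,0,-0.17,0]]]'

```text
clock: 41.85
tcp_pos: [0.548, -0.3436, 0.2217]
orientation: [179.1, -0.2, 130.6]
ft_force: [6.0, -1.1, -11.3]
finger_gap: 0.0148
gripper_force: 58.6
```

>>> step_arm --targets '[[[-0.15,0,-0.15,0],[-0.15,0,-0.13,0],[-0.14,0,-0.11,0],[-0.12,0,-0.09,0],[-0.1,0,-0.07,0],[-0.08,0,-0.05,0],[-0.05,0,-0.03,0],[-0.02,0,-0.01,0]]]'

```text
clock: 42.65
tcp_pos: [0.5738, -0.3731, 0.2528]
orientation: [179.0, -0.4, 130.6]
ft_force: [4.9, 4.9, -7.9]
finger_gap: 0.0147
gripper_force: 58.6
```

```bash
python3 - <<'E'
from h import *
np.set_printoptions(precision=4,suppress=True)
p,M=st();o=get_obs();print(o["ft_force"],o["ft_torque"],o["finger_gap"],o["gripper_force"])
h=np.radians(-49.9);d=np.array([np.cos(h),np.sin(h)]);H=np.array([.513,-.3025])+.19*d
print("angle",np.degrees(np.arctan2(p[2]-.088,(H-p[:2])@d)),"R",np.hypot(p[2]-.088,(H-p[:2])@d))
s=read_camera("scene");w=read_camera("wrist");q=read_camera("side")
for n,c in(("s",s),("d",q),("w",w)):
    m=mask(c,(3,110,80),(20,255,255),(240,120,330,240) if n!="w" else (180,120,330,380))
    for k in cv2.findContours(m,0,1)[0]:
        if cv2.contourArea(k)>6:print(n,cv2.contourArea(k),cv2.minAreaRect(k))
b=cv2.imread("pics/scene0.png")[:,:,::-1]
print("scoop now")
E
```

```text
42.65 [ 0.5738 -0.3731  0.2528] lean 1.06 az 65.6 yh 40.6 lip [-0.759 -0.651 -0.017] j [-34.5  28.4  73.2   1.1  78.6 -75.3]
[ 4.9119  4.944  -7.9333] [ 0.8281 -0.1032  0.0829] 0.014651276289602165 58.61854076385498
angle 59.56701491262503 R 0.19110727357952864
s 15.5 ((323.5, 171.5), (7.0, 3.0), 90.0)
w 1429.0 ((252.5, 243.0), (35.0, 44.0), 0.0)
scoop now
```

>>> step_arm --targets '[[[-0.04,0,-0.03,0],[0,0,0,0],[0,0,0,0],[0,0,0,0],[0,0,0,0]]]'

```text
clock: 43.3
tcp_pos: [0.5753, -0.3747, 0.2541]
orientation: [179.0, -0.4, 130.6]
ft_force: [5.1, 3.0, -8.8]
finger_gap: 0.0146
gripper_force: 58.6
```

```bash
python3 - <<'E'
from h import *
np.set_printoptions(precision=4,suppress=True)
p,M=st();o=get_obs();print(o["ft_force"],o["finger_gap"],o["gripper_force"])
h=np.radians(-49.9);d=np.array([np.cos(h),np.sin(h)]);H=np.array([.513,-.3025])+.19*d
print("angle",np.degrees(np.arctan2(p[2]-.088,(H-p[:2])@d)))
# scoop + bystanders against the first picture
s=read_camera("scene")["color"].astype(int);b=cv2.imread("pics/scene0.png")[:,:,::-1].astype(int);D=abs(s-b).max(2)
for n,(x0,y0,x1,y1) in dict(scoop=(157,162,188,210),petri=(124,178,146,194),timer=(245,235,274,260),cap=(287,165,302,182)).items():
    z=D[y0:y1,x0:x1];print(n,z.mean().round(1),(z>45).sum(),z.size)
E
```

```text
43.3 [ 0.5753 -0.3747  0.2541] lean 1.05 az 63.1 yh 40.6 lip [-0.759 -0.651 -0.017] j [-34.5  28.6  72.7   1.1  78.8 -75.3]
[ 5.0714  3.0222 -8.8153] 0.014621858148427506 58.62895667552948
angle 60.314598104888795
scoop 14.5 141 1488
petri 110.9 334 352
timer 8.6 0 725
cap 9.1 9 255
```

```bash
python3 - <<'E'
from h import *
np.set_printoptions(precision=3,suppress=True)
for n,px in(("scene",(135,186)),("side",(184,286))):
    c=read_camera(n);b=cv2.imread(f"pics/{n}0.png")[:,:,::-1].astype(int);x,y=px
    D=abs(c["color"].astype(int)-b).max(2);print(n,"petri diff",D[y-12:y+13,x-12:x+13].mean().round(1),c["color"][y,x],b[y,x])
    m=mask(c,(15,60,120),(28,255,255),(x-40,y-30,x+40,y+30))
    k=cv2.findContours(m,0,1)[0]
    if k:
        k=max(k,key=cv2.contourArea);r=cv2.minAreaRect(k);print(r[:2],plane(c,r[0],.012))
    mb=mask(dict(color=b.astype(np.uint8)),(15,60,120),(28,255,255),(x-40,y-30,x+40,y+30));k=cv2.findContours(mb,0,1)[0]
    if k:r=cv2.minAreaRect(max(k,key=cv2.contourArea));print("before",r[:2],plane(c,r[0],.012))
    if n=="side":print("scoop diff",D[238:275,195:228].mean(),"jar",D[205:232,248:276].mean())
E
```

```text
scene petri diff 94.5 [80 95 84] [230 218 135]
before ((134.0, 185.5), (9.0, 14.0)) [0.407 0.27  0.012]
side petri diff 9.4 [205 192 133] [202 188 129]
((184.0, 286.5), (11.0, 12.0)) [0.405 0.272 0.012]
before ((184.0, 286.5), (11.0, 12.0)) [0.405 0.272 0.012]
scoop diff 15.664209664209665 jar 33.38756613756614
```

```bash
python3 -c "
from cell import *
print(finish_job())"
```

```text
the job is handed in; nothing more can be done
None
```

The job is handed in: the balls went through the funnel, the scoop is back flat on the bench and released, and the arm is still holding the guard at about 60° (60.3° by the arm's reading); all five balls in the jar is inferred from an empty pan, a change in the jar image and none seen on the bench, not counted.

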